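Load cast vanes on an inspection pallet, dock it and lock it

ROBOT

A 6-joint arm with a two-finger parallel gripper is mounted at the origin on the work surface. World frame = base frame: x ahead of the robot, y to its left, z up, the work surface at z = 0. Lengths are in m, angles in degrees, forces in N, time in s.
With the tool pointing down it reaches from about 0.4 to 0.825 m from the base axis. Payload 7 kg.
Tool frame: the origin (TCP) lies on the mounting face of the last link; the fingertips stand 178 mm ahead of it and the grasp point (between the pads) lies 159 mm ahead of it (ctrl.tip_extent is the distance from the TCP to the fingertips, in m); z points along the fingers, y is the direction in which the jaws open and shut (so a half turn about z gives the same grasp; the last joint's range is limited). The gripper opens to 88 mm and grips with 3 to 60 N. Pads are 19 mm wide; open, the fingers measure 130 mm over their backs; the gripper's body (78 mm by 193 mm) begins 47 mm behind the grasp point.
Start: joints at [-54.425, 20.546, 0.682, 0, -70.136, -16.507], TCP at [0.22, -0.638, 0.405] pointing down, gripper open.
Joint ranges: [-176.03, 176.03], [-82.01, 121.73], [-58.28, 71.71], [-173.87, 95.51], [-174.79, -0.11], [-173.66, 173.66]. Speed limits (degrees/s): [136.94, 136.94, 172.46, 180, 180, 180].

INTERFACE

Orientations are given as [roll, pitch, yaw] about the fixed x, y, z axes, in that order (R = Rz(yaw) Ry(pitch) Rx(roll)).
In Python, from plant import ctrl gives the robot as it stands. The module is installed in compiled form; this text tells all that it offers.
- The arm moves only by the tool carry_out, never from a script. Its argument "moves" is text: rows parted by semicolons, each of 7 numbers parted by spaces: the finger opening in m, from 0 to 0.0876, then the shift along the tool's x, y, z in m, then the turn, a rotation vector about the tool's x, y, z in rad. A call has 1 to 20 rows; each row is the pose to reach, as a shift and turn from the pose commanded when the call began, along the tool's axes at that moment; what a row does not reach only later rows make up. A row lasts 1/10 s, in which the tool goes at most 50 mm and 8.59 degrees, less where a joint would pass 70% of its speed; a pose out of reach is approached as far as the arm can. A call with a gripper value outside its range is refused whole. The fingers move at their own pace and stop on an object; the grip force is fixed at half the most. Time passes only in rows, so rows that repeat a pose let the fingers close. It gives the time, the measured TCP pose, the force and the opening at its end, in the units of the state.
- ctrl.get_obs(): the state, without advancing time (a new reading comes with each control period).
- ctrl.snapshot(name): name is "scene" or "top" or "wrist"; returns a dict with "image" (400x640x3 uint8, red, green, blue), "K" (3x3 intrinsics, pixels), "R" (3x3) and "t" (3): a world point X has camera coordinates R X + t. Camera axes: x right, y down, z forward; pixel columns grow to the right and rows downward; lengths in m; the calibration is good to about 2 mm. The wrist camera is an equidistant fisheye: a pixel r from the principal point sees the ray r / f radians off the axis. A picture is of the moment at which its call begins. There is no depth.
- ctrl.close_job(): hands the job in, once; it reports no verdict.
Trained networks look in a picture, given as the dict that the camera call returned (one of the last four; its "shot" number tells which), for a name from the list of things; names that differ only in an ending like _2 or _b are one class to them, and where a whole thing is asked for, a point or a joint stands for the part that bears it (a point fixed in the world has none). Each returns a list of dicts, best first, with "confidence" (0 to 1); they miss things now and then, are a little off and sometimes report something else, mostly with a low value. They report only what shows in the picture. A call takes as long as a camera call. They do not tell look-alikes from the thing itself.
- ctrl.recognise(picture, label): "extent" ([left, top, right, bottom] in pixels, round what is visible of it).
- ctrl.trace(picture, label): "region" (400x640 bool, what is visible of it) and "extent" ([left, top, right, bottom] in pixels, round what is visible of it).
- ctrl.mark_of(picture, label): "at" ([row, column] in pixels: a listed point, or the origin of a listed thing).
The state is a dict: "clock": time; "joint_pos": joint angles; "qvel": joint speeds; "tau": joint torques, N m; "tool_pos": TCP position; "orientation": TCP orientation; "force": force on the tool from outside, world axes, zero at the start; "moment": the same for the moment, N m; "opening": finger opening in m.
Only numpy, scipy, OpenCV 4.12 (cv2) and the standard library are available. Lean on these libraries where they do the work, as an engineer would, in place of code of your own. Each camera call takes 0.05 s, during which the arm holds its last target.

TASK

Get this batch of cast vanes docked for inspection: put the pen torch that was left lying on the pallet away in its grey tray, and lay every vane flat in a slot of its own on the pallet, wide platform towards the end stop. Swing the cam lever fully open to its stop, slide the pallet by its knob along the guides right home against the end stop so that the gravity catch rides over it and drops behind it, then swing the cam lever all the way back to its locked stop. Leave the white can, the loupe and the steel step block where they stand.

Things in the scene. Friction and masses are not known exactly. Their poses are not given: they have to be found in the camera images.
- dock: Fixed grey docking station, 355 x 270 mm. Origin on the bench top; x along the sliding direction (roughly away from the robot), y left of that, z up. Base top z = 12 mm. Steel guides along x, inner faces y = +-124 mm, tops z = 22 mm. End stop: steel bar across the far end, face x = 140 mm, top z = 34 mm. Lever outside the left guide; catch on a 60 mm post outside the right one.
- pallet: Loose aluminium pallet between the guides, 130 (x) x 244 (y) mm, 0.45 kg empty. Origin: centre of underside; x to the end stop, axes as the dock's. Starts at dock x -115 to -95 mm; home (front edge on the end stop) at dock x = 75 mm; always at dock z = 12 mm, y within 2 mm of 0. Floor 10 mm above origin; walls and white comb blocks rise to 22 mm. Four slots side by side.
- slot1 (a point): Where a vane's origin belongs in the slot at pallet y = -81 mm: on the floor, pallet x = 11, z = 10 mm, vane x along pallet x. Front comb (pallet x 35 to 59 mm) has gaps 46 mm wide for wide platforms, rear comb (x -37 to -13 mm) gaps 36 mm wide for narrow ones. Lengthwise play 4 mm either way. Between the combs the floor is free for fingers beside the aerofoil.
- slot2 (a point): The same for the slot at pallet y = -27 mm.
- slot3 (a point): The same for the slot at pallet y = 27 mm.
- slot4 (a point): The same for the slot at pallet y = 81 mm.
- pallet_knob (a point): Top centre of the pallet's black knob: an upright cylinder 22 mm in diameter, 34 mm tall above the pallet floor, on the rear margin (pallet x = -54, y = 0, top at z = 44 mm). Pinch it from above with the fingers either side in y (the margin is free there), or push it. Sliding the loaded pallet (on slippery strips) and lifting the catch takes 3 to 8 N.
- lever_pivot (a point): On the lever's vertical axis at the mid-height of its handle (50 mm above the bench), fixed at dock (2.5, 146, 50) mm.
- lever_grip (a point): Middle of the lever's black handle, 65 mm from the axis; moves with the lever. The handle is a bar 16 mm wide and 16 mm tall (42 to 58 mm above the bench) that reaches from 28 to 90 mm from the axis.
- lever (a joint): Cam lever angle about the vertical, rad. 0: locked, handle to dock +y, steel toe opposite it across the lane, behind a docked pallet's rear edge. 1.571: open, handle to dock +x (along the guide), toe clear. Opens clockwise from above. Stops at both ends; stays where left; 2 to 5 N at the grip. Starts at 0 to 0.3, its toe blocking the pallet. Locking pushes the pallet the last 4 mm home.
- catch (a joint): Gravity catch angle, rad: a hinged steel arm 16 mm wide sloping down over the pallet's right margin (dock y -108 to -124 mm), top 60 mm above the bench. 0: dropped. The pallet's edge lifts it to about 0.17 as it passes; it falls back to 0 behind the rear edge once the pallet is within 4 mm of home.
- torch: Pen torch, 120 mm long, 18 mm thick, aluminium with a black head at +x; has flats, does not roll; 0.06 kg. Origin: centre of underside, x along its length, z up. Starts lying on top of the pallet's walls, underside 34 mm above the bench, roughly along the pallet's x.
- tray: Fixed shallow grey tray, 170 (x) x 100 (y) mm outside, walls 4 mm thick and 18 mm tall, floor 4 mm thick. Origin: centre of underside, x along its length. The torch lies in it lengthwise.
- vane1: A cast grey-metal vane lying flat: an aerofoil 24 mm wide, 9 mm thick (mid-height 14.5 mm) and 70 mm long between two upright end platforms, 9 mm thick, 28 mm tall. Overall 88 mm, 0.10 to 0.17 kg. Wide platform (+x) 40 mm across, narrow (-x) 30 mm. Origin: centre of underside; x along its length, z up. Pick from above across the 24 mm. Two to four vanes are present, the rest absent.
- vane2: Another vane exactly like vane1, or absent.
- vane3: Another vane exactly like vane1, or absent.
- vane4: Another vane exactly like vane1, or absent.
- vane1_wide (a point): Middle of the wide platform of vane1, 39.5 mm from its middle towards its +x end.
- vane2_wide (a point): Middle of the wide platform of vane2, 39.5 mm from its middle towards its +x end.
- vane3_wide (a point): Middle of the wide platform of vane3, 39.5 mm from its middle towards its +x end.
- vane4_wide (a point): Middle of the wide platform of vane4, 39.5 mm from its middle towards its +x end.
- can: Bystander: plain white can, 52 mm in diameter, 120 mm tall. Origin: centre of the underside.
- loupe: Bystander: stand loupe, black and clear, 44 mm in diameter, 40 mm tall. Origin: centre of the underside.
- step_block: Bystander: steel step block, 80 x 30 x 40 mm. Origin: centre of the underside.
Mind the look-alikes: they are no part of the job. Several things have the shape of the torch; the one meant has the colours described above.

How it is judged (in metres and radians):
On the way, in this order (a step that is already met when the one before it is completed fails the run):
1. the cam lever is swung open to its stop (value of joint lever above 1.48 rad), for 0.2 s.
2. the pallet is home against the end stop and the gravity catch has dropped behind it (x of pallet in the frame of dock above 0.0705 m and value of joint catch below 0.06 rad), for 0.3 s.
3. the cam lever is swung back to its locked stop with the pallet home (x of pallet in the frame of dock above 0.0715 m and value of joint catch below 0.06 rad and value of joint lever below 0.07 rad), for 0.3 s.
At the end, for the whole second after the job is handed in: Every vane flat on the pallet floor in a slot, wide platform to the end stop (within 7 mm, 0.1 rad); pallet within 3.5 mm of home, catch dropped (under 0.06 rad); lever within 0.07 rad of its locked stop; torch on the tray floor; all at rest (all of step 3 and x of vane1 in the frame of pallet between 0.004 and 0.018 m and y of vane1 in the frame of pallet between -0.092 and 0.092 m and z of vane1 in the frame of pallet between 0.006 and 0.0135 m and angle between the x axis of each of vane1, vane2, vane3, vane4 and the x axis of pallet, either way round below 0.14 rad and angle between each of vane1, vane2, vane3, vane4's own z axis and vertical below 0.1 rad and x of each of vane1_wide, vane2_wide, vane3_wide, vane4_wide in the frame of pallet above 0.035 m and linear speed of each of vane1, vane2, vane3, vane4, pallet, torch below 0.02 m/s and x of vane2 in the frame of pallet between 0.004 and 0.018 m and y of vane2 in the frame of pallet between -0.092 and 0.092 m and z of vane2 in the frame of pallet between 0.006 and 0.0135 m and x of vane3 in the frame of pallet between 0.004 and 0.018 m and y of vane3 in the frame of pallet between -0.092 and 0.092 m and z of vane3 in the frame of pallet between 0.006 and 0.0135 m and x of vane4 in the frame of pallet between 0.004 and 0.018 m and y of vane4 in the frame of pallet between -0.092 and 0.092 m and z of vane4 in the frame of pallet between 0.006 and 0.0135 m and x of torch in the frame of tray between -0.06 and 0.06 m and y of torch in the frame of tray between -0.045 and 0.045 m and z of torch in the frame of tray below 0.012 m); the robot touches nothing.
It fails at once if the white can is moved more than 30 mm or tipped (distance of can from where it was at the start of the episode above 0.03 m or angle between can's own z axis and vertical above 0.5 rad).
It fails at once if the loupe is moved more than 30 mm or tipped (distance of loupe from where it was at the start of the episode above 0.03 m or angle between loupe's own z axis and vertical above 0.5 rad).
It fails at once if the step block is moved more than 30 mm or tipped (distance of step_block from where it was at the start of the episode above 0.03 m or angle between step_block's own z axis and vertical above 0.5 rad).
Of vane1, vane2, vane3, vane4 only 2 to 4 are there at a start; the rules pass over those that are not, and their reading is None.
At some moment in a run one of vane1, vane2, vane3, vane4 may be knocked a few centimetres aside while the robot is not near it.
Once in a run the grip may slacken for a moment while it holds something.
It also fails if it takes over 210 s, if anything falls off the work surface, if the arm or the gripper's body presses on something with over 40 N, if the wrist force passes 120 N, or if a joint passes its speed limit or range.

## Working session

There is one attempt and no reset: what is moved stays moved. The work goes in short steps, Python scripts to look and compute and a tool call to move; the robot and the scene stay as the last step left them, time stands still between calls to the robot, and variables do not carry over. Pictures are saved under pics/ and viewed, and the job is handed in when it is done.

Besides the shell and the picture viewer there is one more tool, called after ">>>" as a command line: name --argument value ..., lists and objects as JSON in quotes. carry_out: Moves the arm, as the interface text tells. Its arguments: {"type":"object","properties":{"moves":{"type":"string"}},"required":["moves"]}

```bash
mkdir -p pics; ls; cat > h.py <<'E'
import numpy as np, cv2
from plant import ctrl
def save(p,n): cv2.imwrite('pics/'+n+'.png', p['image'][:,:,::-1])
E
python3 - <<'E'
from h import *
print(ctrl.get_obs())
for n in ['scene','top','wrist']:
    p=ctrl.snapshot(n); save(p,n+'0'); print(n,p['K'].tolist(),np.round(p['R'],3).tolist(),np.round(p['t'],3).tolist())
E
```

```text
pics
{'clock': 0.0, 'joint_pos': array([-5.44276546e+01,  2.05918527e+01,  6.32781249e-01, -1.90722202e-02,
       -7.01351174e+01, -1.65052428e+01]), 'qvel': array([ 0.12090503, -0.02163495, -0.06242136,  0.06873583,  0.01053749,
        0.02039534]), 'tau': array([-3.16729136e-03, -5.82723498e+01,  2.93035322e+01,  6.99691236e+00,
        6.65183121e-03, -1.39541976e-04]), 'tool_pos': array([ 0.22041929, -0.63779092,  0.40371348]), 'orientation': array([ 1.79904598e+02, -9.57163904e-03, -1.60939385e+02]), 'force': array([-0.0238097 ,  0.38781168,  0.51442895]), 'moment': array([-0.01988226, -0.00860793,  0.02144009]), 'opening': 0.0877306306664881}
scene [[395.295603567501, 0.0, 319.2410047589293], [0.0, 395.295603567501, 197.08990958733077], [0.0, 0.0, 1.0]] [[-0.364, 0.932, -0.003], [0.554, 0.214, -0.805], [-0.749, -0.294, -0.594]] [0.218, -0.293, 1.572]
top [[417.21066053188355, 0.0, 320.46133496534503], [0.0, 417.21066053188355, 195.95056733898073], [0.0, 0.0, 1.0]] [[-0.017, -1.0, -0.022], [-0.981, 0.021, -0.191], [0.191, 0.018, -0.981]] [0.039, 0.595, 0.984]
wrist [[309.70691628693146, 0.0, 322.7275989505276], [0.0, 309.70691628693146, 200.11114978480654], [0.0, 0.0, 1.0]] [[-0.326, 0.945, 0.001], [0.902, 0.311, 0.3], [0.283, 0.099, -0.954]] [0.673, -0.038, 0.391]
```

View pics/scene0.png

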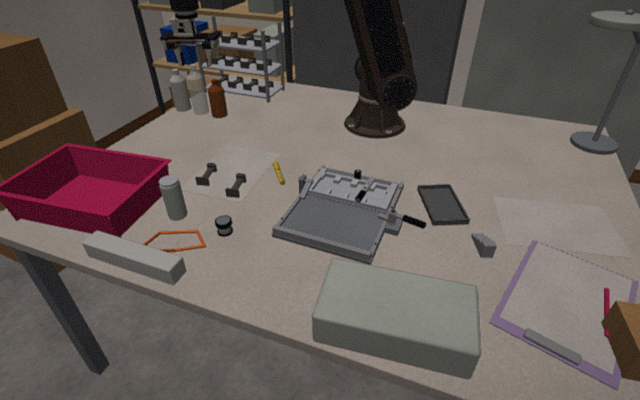

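View pics/top0.png

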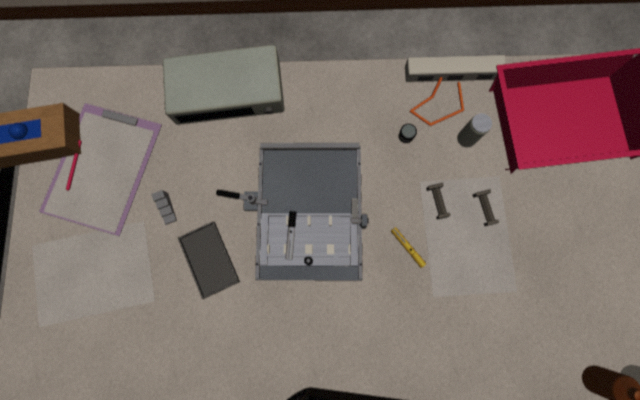

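View pics/wrist0.png

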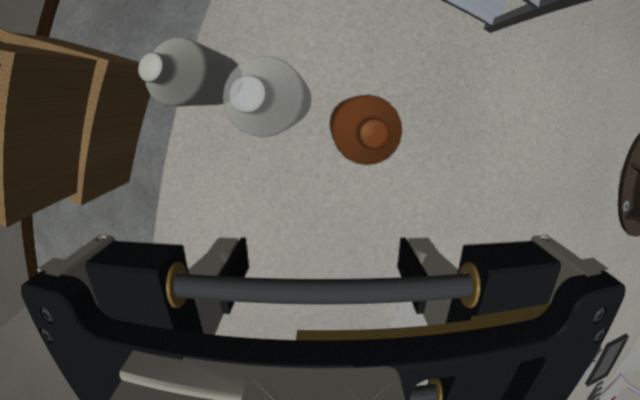

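Scene: dock centre near (310,212) in the top view, torch on the pallet at (291,235) and tray at (209,260). There are two vanes at (438,200) and (486,207), and the lever handle is at (230,194). The yellow pen at (408,248) is the torch look-alike.

```bash
cat >> h.py <<'E'
def ray(p,rc):
    r,c=rc; K,R,t=p['K'],p['R'],p['t']
    x=(c-K[0,2])/K[0,0]; y=(r-K[1,2])/K[1,1]
    if p.get('_w'):
        th=np.hypot(x,y); d=np.array([0,0,1.]) if th<1e-9 else np.array([np.sin(th)*x/th,np.sin(th)*y/th,np.cos(th)])
    else: d=np.array([x,y,1.])
    d=R.T@d; return -R.T@t, d/np.linalg.norm(d)
def plane(p,rc,z):
    o,d=ray(p,rc); return o+d*(z-o[2])/d[2]
def tri(obs):
    A=np.zeros((3,3));b=np.zeros(3);rs=[ray(*o) for o in obs]
    for o,d in rs:
        M=np.eye(3)-np.outer(d,d);A+=M;b+=M@o
    X=np.linalg.solve(A,b); return X,max(np.linalg.norm((np.eye(3)-np.outer(d,d))@(X-o)) for o,d in rs)
def proj(p,X):
    c=p['R']@np.asarray(X,float)+p['t']
    if p.get('_w'):
        rr=np.hypot(c[0],c[1]);th=np.arctan2(rr,c[2]);u=c[:2]/max(rr,1e-9)*th
    else: u=c[:2]/c[2]
    return p['K'][1,1]*u[1]+p['K'][1,2], p['K'][0,0]*u[0]+p['K'][0,2]
def snap(n):
    p=ctrl.snapshot(n)
    if n=='wrist': p['_w']=True
    return p
E
python3 - <<'E'
from h import *
np.set_printoptions(precision=4,suppress=True)
S=snap('scene');T=snap('top')
for l in ['dock','pallet','pallet_knob','lever_pivot','lever_grip','slot1','slot2','slot3','slot4','torch','tray','vane1','vane1_wide','can','loupe','step_block']:
    try:
        a=ctrl.mark_of(S,l);b=ctrl.mark_of(T,l)
    except Exception as e: print(l,e);continue
    f=lambda q:[(np.round(d['at'],1).tolist(),round(d['confidence'],2)) for d in q[:4]]
    print(l,f(a),f(b))
    if a and b:
        X,e=tri([(S,a[0]['at']),(T,b[0]['at'])]);print('   ',X,round(e,4))
E
```

```text
dock [([209.4, 339.8], 0.7), ([190.2, 232.5], 0.33)] [([203.0, 309.5], 0.91), ([208.6, 486.1], 0.69)]
    [0.5868 0.0572 0.0127] 0.0
pallet [([191.6, 351.5], 0.66)] [([238.2, 309.5], 0.78)]
    [0.4948 0.0602 0.0134] 0.002
pallet_knob [([170.9, 359.5], 0.89), ([184.4, 200.7], 0.53)] [([262.8, 307.8], 0.74)]
    [0.4314 0.0637 0.0492] 0.0023
lever_pivot [([211.5, 388.7], 0.91)] [([188.7, 433.9], 0.56)]
    [ 0.5955 -0.0159  0.1108] 0.2187
lever_grip [([221.1, 416.3], 0.62), ([193.9, 235.3], 0.59), ([185.0, 323.0], 0.23)] [([196.0, 224.0], 0.69)]
    [0.6035 0.2707 0.0474] 0.0017
slot1 [([193.2, 360.1], 0.8), ([213.8, 339.3], 0.74), ([182.1, 326.0], 0.61), ([190.9, 339.4], 0.57)] [([233.6, 281.3], 0.69), ([237.3, 341.0], 0.66), ([234.4, 316.4], 0.63), ([233.2, 299.6], 0.6)]
    [0.5116 0.1113 0.0326] 0.0177
slot2 [([193.2, 360.1], 0.8), ([213.8, 339.3], 0.74), ([182.1, 326.0], 0.61), ([190.9, 339.4], 0.57)] [([233.6, 281.3], 0.69), ([237.3, 341.0], 0.66), ([234.4, 316.4], 0.63), ([233.2, 299.6], 0.6)]
    [0.5116 0.1113 0.0326] 0.0177
slot3 [([193.2, 360.1], 0.8), ([213.8, 339.3], 0.74
[... 470 characters left out ...]
[250.3, 406.9], 0.75), ([234.4, 291.8], 0.6)]
    [ 0.4629 -0.1961 -0.0194] 0.0023
tray [([206.4, 441.7], 0.83)] [([260.6, 209.8], 0.93)]
    [ 0.4438  0.3201 -0.0069] 0.0015
vane1 [([178.7, 204.5], 0.81), ([187.3, 239.4], 0.5)] [([202.4, 438.7], 0.94), ([207.9, 483.0], 0.7)]
    [ 0.6042 -0.3174  0.0264] 0.0486
vane1_wide [([221.2, 412.2], 0.73)] []
can [([214.5, 178.4], 0.7)] [([136.2, 464.1], 0.82), ([212.5, 483.5], 0.66)]
    [ 0.7615 -0.3591  0.0047] 0.0001
loupe [([235.1, 226.7], 0.8)] [([136.1, 405.2], 0.7), ([234.8, 317.6], 0.22)]
    [ 0.7706 -0.2031 -0.0135] 0.0028
step_block [([248.2, 480.5], 0.98)] [([135.6, 403.1], 0.69), ([207.1, 165.8], 0.68)]
    [0.7481 0.1276 0.2162] 0.2869
```

```bash
cat >> h.py <<'E'
from scipy.spatial.transform import Rotation as Ro
def pose():
    o=ctrl.get_obs(); return np.array(o['tool_pos']),Ro.from_euler('xyz',o['orientation'],degrees=True),o
def go(xyz,yaw,base=None):
    """xyz TCP target"""
    p,R,o=pose()
    if base is not None: p,R=base
    T=Ro.from_euler('xyz',[180,0,yaw],degrees=True)
    rv=(R.inv()*T).as_rotvec()
    return np.round(R.inv().apply(np.asarray(xyz)-p),4), np.round(rv,4)
E
python3 - <<'E'
from h import *
np.set_printoptions(precision=4,suppress=True)
W=snap('wrist');p,R,o=pose()
C=-W['R'].T@W['t'];print('cam in tool',R.inv().apply(C-p),'axis in tool',R.inv().apply(W['R'][2]), 'camx', R.inv().apply(W['R'][0]))
S=snap('scene');T=snap('top')
cv2.imwrite('pics/t1.png',cv2.resize(T['image'][130:300,180:380,::-1],None,fx=4,fy=4,interpolation=cv2.INTER_CUBIC)[:600])
E
```

```text
cam in tool [0.0813 0.0018 0.0199] axis in tool [-0.3001 -0.0005  0.9539] camx [-0.0004  1.      0.0004]
```

View pics/t1.png

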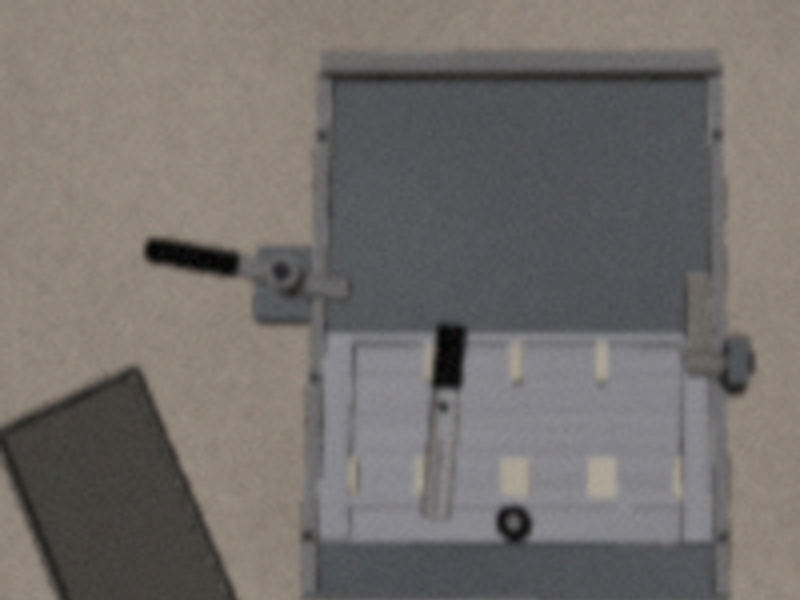

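```bash
python3 - <<'E'
from h import *
print(go([0.46,0.06,0.42],180))
E
```

```text
(array([-0.4544,  0.5814, -0.0153]), array([-0.    ,  0.    ,  0.3328]))
```

>>> carry_out --moves "0.0876 -0.4544 0.5814 -0.0153 0 0 0.333; 0.0876 -0.4544 0.5814 -0.0153 0 0 0.333; 0.0876 -0.4544 0.5814 -0.0153 0 0 0.333; 0.0876 -0.4544 0.5814 -0.0153 0 0 0.333; 0.0876 -0.4544 0.5814 -0.0153 0 0 0.333; 0.0876 -0.4544 0.5814 -0.0153 0 0 0.333; 0.0876 -0.4544 0.5814 -0.0153 0 0 0.333; 0.0876 -0.4544 0.5814 -0.0153 0 0 0.333; 0.0876 -0.4544 0.5814 -0.0153 0 0 0.333; 0.0876 -0.4544 0.5814 -0.0153 0 0 0.333; 0.0876 -0.4544 0.5814 -0.0153 0 0 0.333; 0.0876 -0.4544 0.5814 -0.0153 0 0 0.333; 0.0876 -0.4544 0.5814 -0.0153 0 0 0.333; 0.0876 -0.4544 0.5814 -0.0153 0 0 0.333; 0.0876 -0.4544 0.5814 -0.0153 0 0 0.333; 0.0876 -0.4544 0.5814 -0.0153 0 0 0.333; 0.0876 -0.4544 0.5814 -0.0153 0 0 0.333; 0.0876 -0.4544 0.5814 -0.0153 0 0 0.333; 0.0876 -0.4544 0.5814 -0.0153 0 0 0.333; 0.0876 -0.4544 0.5814 -0.0153 0 0 0.333"

```text
clock: 4.0
tool_pos: [0.4598, 0.059, 0.4202]
orientation: [180.0, 0.0, 179.9]
force: [0.4, 0.1, 0.7]
opening: 0.0877
```

```bash
python3 - <<'E'
from h import *
print(pose()[0],pose()[2]['orientation'])
W=snap('wrist');save(W,'w1');S=snap('scene');T=snap('top')
np.set_printoptions(precision=4,suppress=True)
f=lambda q:[(np.round(d['at'],1).tolist(),round(d['confidence'],2)) for d in q[:4]]
for l in ['dock','pallet','pallet_knob','slot1','torch','lever_grip','lever_pivot']:
    print(l,f(ctrl.mark_of(W,l)))
E
```

```text
[0.45976578 0.05904258 0.42017174] [1.79988115e+02 2.24484785e-02 1.79909107e+02]
dock [([256.0, 323.2], 0.74)]
pallet [([195.2, 323.7], 0.94), ([253.5, 78.5], 0.45)]
pallet_knob [([163.6, 327.9], 0.56), ([237.6, 75.5], 0.29)]
slot1 [([206.3, 260.0], 0.94), ([204.7, 304.7], 0.92), ([206.2, 345.8], 0.65), ([207.6, 382.9], 0.55)]
torch [([179.9, 152.3], 0.78), ([206.3, 360.6], 0.76)]
lever_grip []
lever_pivot [([209.3, 358.4], 0.4)]
```

View pics/w1.png

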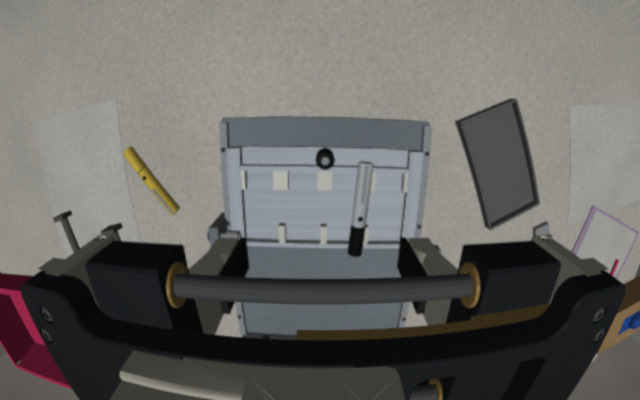

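```bash
cat >> h.py <<'E'
np.set_printoptions(precision=4,suppress=True)
def axis(p,region,z):
    """centre and direction of a traced region on plane z"""
    rc=np.argwhere(region); c=cv2.findContours(region.astype(np.uint8),cv2.RETR_EXTERNAL,cv2.CHAIN_APPROX_NONE)[0]
    c=max(c,key=cv2.contourArea)[:,0,::-1]
    P=np.array([plane(p,q,z)[:2] for q in c]).astype(np.float32)
    (ctr,sz,a)=cv2.minAreaRect(P*1000)
    if sz[0]<sz[1]: a+=90; sz=sz[::-1]
    return np.array(ctr)/1000,sz,(a+90)%180-90
E
python3 - <<'E'
from h import *
W=snap('wrist');T=snap('top');S=snap('scene')
for p,n in ((W,'W'),(T,'T'),(S,'S')):
    sl=ctrl.mark_of(p,'slot1'); 
    P=[plane(p,s['at'],.022)[:2] for s in sl if s['confidence']>.4]
    P=np.array(sorted(P,key=lambda q:q[1])); print(n,'slots',P.tolist() and np.round(P,4).tolist(), np.degrees(np.polyfit(P[:,1],P[:,0],1)[0]))
    k=ctrl.mark_of(p,'pallet_knob'); print(' knob',[ (plane(p,s['at'],.056)[:2],round(s['confidence'],2)) for s in k])
    k=ctrl.mark_of(p,'pallet'); print(' pallet',[ (plane(p,s['at'],.012)[:2],round(s['confidence'],2)) for s in k])
    for l,z in (('torch',.043),('tray',.018),('vane1',.02)):
        for s in ctrl.trace(p,l): print(' ',l,s['extent'],round(s['confidence'],2),*axis(p,s['region'],z))
        for s in ctrl.mark_of(p,l): print(' mark',l,np.round(s['at']),plane(p,s['at'],dict(torch=.034,tray=0,vane1=0)[l])[:2])
E
```

```text
W slots [[0.5566, -0.3754], [0.5062, -0.0217], [0.5047, 0.0368], [0.5029, 0.0943], [0.5083, 0.1427]] -6.0453546153940385
 knob []
 pallet [(array([0.4976, 0.0625]), 0.59)]
  torch [348.0, 159.5, 370.8, 254.2] 0.96 [0.505  0.1063] (123.97039794921875, 19.469417572021484) -4.52313232421875
  torch [121.1, 147.5, 179.4, 214.6] 0.76 [ 0.4622 -0.1683] (110.09524536132812, 20.427099227905273) 37.00191116333008
  torch [533.9, 220.1, 550.8, 235.6] 0.52 [0.5378 0.3987] (48.941349029541016, 21.576318740844727) 82.524169921875
 mark torch [179. 148.] [ 0.463  -0.1751]
 mark torch [209. 356.] [0.5053 0.1036]
 mark torch [254.  78.] [ 0.5904 -0.3617]
  tray [452.4, 98.7, 539.3, 230.9] 0.77 [0.4474 0.316 ] (173.50367736816406, 108.88621520996094) 24.359052658081055
  tray [533.7, 221.9, 550.6, 235.5] 0.26 [0.5474 0.4194] (46.21025848388672, 20.583703994750977) 83.80683898925781
 mark tray [163. 497.] [0.4472 0.3173]
 mark tray [249. 125.] [ 0.5896 -0.2716]
  vane1 [98.2, 222.2, 124.0, 240.2] 0.73 [ 0.5528 -0.2769] (53.19099044799805, 28.297607421875) -74.84752941131592
  vane1 [56.2, 211.3, 79.8,
[... 1577 characters left out ...]
[0.4887 0.085 ]
  tray [418.1, 185.4, 469.7, 227.1] 0.62 [0.4634 0.3204] (188.0799102783203, 105.99459075927734) 23.646696090698242
  tray [379.5, 210.5, 425.9, 231.8] 0.15 [0.5769 0.2314] (122.06271362304688, 54.4821662902832) 79.10775756835938
 mark tray [204. 439.] [0.4439 0.3122]
 mark tray [194. 375.] [0.4636 0.1267]
  vane1 [192.3, 162.0, 217.7, 185.9] 0.72 [ 0.5747 -0.3912] (127.369873046875, 52.858863830566406) 17.880023956298828
  vane1 [225.9, 170.7, 246.4, 197.8] 0.48 [ 0.5942 -0.2717] (126.7600326538086, 51.72397994995117) 13.773716926574707
 mark vane1 [188. 238.] [ 0.5852 -0.2722]
 mark vane1 [176. 207.] [ 0.5631 -0.399 ]<stdin>:6: RankWarning: Polyfit may be poorly conditioned
```

```bash
python3 - <<'E'
from h import *
print(go([0.505,0.106,0.28],175.5),go([0.505,0.106,0.203],175.5))
E
```

```text
(array([-0.045,  0.046,  0.14 ]), array([0.    , 0.    , 0.0784])) (array([-0.045,  0.046,  0.217]), array([0.    , 0.    , 0.0784]))
```

>>> carry_out --moves "0.05 -0.045 0.046 0.05 0 0 0.078; 0.05 -0.045 0.046 0.1 0 0 0.078; 0.05 -0.045 0.046 0.14 0 0 0.078; 0.05 -0.045 0.046 0.14 0 0 0.078; 0.05 -0.045 0.046 0.14 0 0 0.078"

```text
clock: 6.5
tool_pos: [0.5047, 0.1057, 0.2785]
orientation: [-179.8, -0.2, 175.5]
force: [-1.3, -0.5, 0.6]
opening: 0.0537
```

```bash
python3 - <<'E'
from h import *
W=snap('wrist');save(W,'w2')
for s in ctrl.trace(W,'torch'): print(s['extent'],round(s['confidence'],2),*axis(W,s['region'],.043))
sl=ctrl.mark_of(W,'slot1'); print([(np.round(s['at'],1),plane(W,s['at'],.022)[:2],round(s['confidence'],2)) for s in sl])
print([(np.round(s['at'],1),plane(W,s['at'],.056)[:2],round(s['confidence'],2)) for s in ctrl.mark_of(W,'pallet_knob')])
print(go([0.505,0.106,0.203],175.5))
E
```

```text
[27.5, 153.6, 95.7, 239.0] 0.81 [ 0.4627 -0.1497] (111.85144805908203, 23.889223098754883) 37.896724700927734
[307.6, 134.2, 335.5, 275.4] 0.57 [0.4995 0.1064] (114.51081848144531, 19.318084716796875) -5.115928649902344
[(array([214.6, 238.2]), array([0.5035, 0.0359]), 0.92), (array([220.5, 180. ]), array([ 0.5054, -0.0202]), 0.87), (array([208.5, 363.4]), array([0.506 , 0.1397]), 0.83), (array([214.2, 301.8]), array([0.507 , 0.0893]), 0.78)]
[(array([145.4, 253.8]), array([0.4441, 0.0653]), 0.66), (array([357.5,  68. ]), array([ 0.6817, -0.2534]), 0.16)]
(array([ 0.0009, -0.0004,  0.0795]), array([0.0021, 0.0035, 0.0006]))
```

View pics/w2.png

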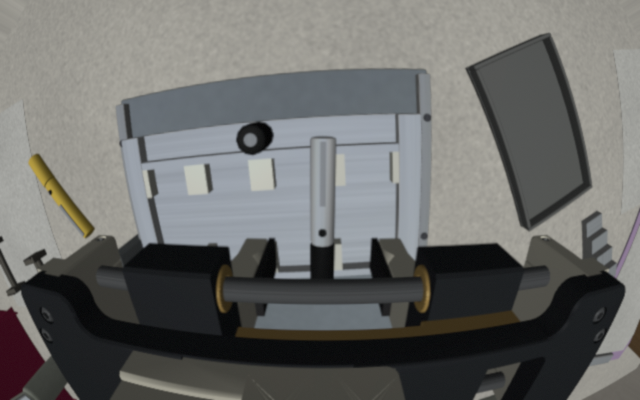

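Torch centred between the fingers at column 321, so I descend and grip.

>>> carry_out --moves "0.05 0 0 0.04 0 0 0; 0.05 0 0 0.076 0 0 0; 0.05 0 0 0.076 0 0 0; 0.0 0 0 0.076 0 0 0; 0.0 0 0 0.076 0 0 0; 0.0 0 0 0.076 0 0 0; 0.0 0 0 0.076 0 0 0; 0.0 0 0 0.076 0 0 0; 0.0 0 0 0.04 0 0 0; 0.0 0 0 0 0 0 0; 0.0 0 0 -0.02 0 0 0"

```text
clock: 7.8
tool_pos: [0.5056, 0.1062, 0.3032]
orientation: [179.9, 0.2, 175.6]
force: [1.0, -0.6, -1.1]
opening: 0.0178
```

```bash
python3 - <<'E'
from h import *
W=snap('wrist');save(W,'w3');T=snap('top')
for p in(W,T):
  for s in ctrl.trace(p,'tray'): print(s['extent'],round(s['confidence'],2),*axis(p,s['region'],.018))
# direct: top-cam tray corner fit
reg=ctrl.trace(T,'tray'); 
print(go([0.446,0.317,0.298],180+24),go([0.446,0.317,0.298],24.))
print(pose()[2]['joint_pos'])
E
```

```text
[453.0, 33.4, 576.0, 219.3] 0.69 [0.4487 0.3157] (170.85585021972656, 108.50637817382812) 24.713518142700195
[134.7, 108.5, 411.0, 261.3] 0.26 [0.4961 0.0584] (259.9168701171875, 137.6379852294922) 89.20733642578125
[199.2, 260.6, 239.7, 295.7] 0.65 [0.3941 0.2915] (102.03253936767578, 55.36140441894531) -64.5324821472168
(array([0.0749, 0.206 , 0.0014]), array([ 0.0001, -0.0009, -0.4974])) (array([0.0749, 0.206 , 0.0014]), array([-0.0012, -0.0001,  2.6442]))
[  33.6713   11.1875  -27.465    -0.0309  -51.3912 -128.151 ]
```

View pics/w3.png

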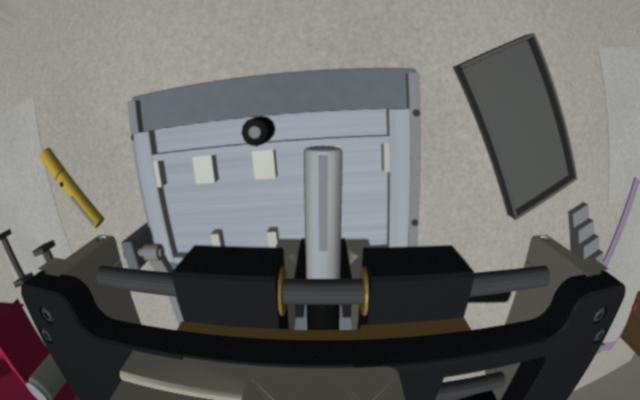

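>>> carry_out --moves "0.0 0.076 0.204 0 0 0 -0.504; 0.0 0.076 0.204 0 0 0 -0.504; 0.0 0.076 0.204 0 0 0 -0.504; 0.0 0.076 0.204 0 0 0 -0.504; 0.0 0.076 0.204 0 0 0 -0.504; 0.0 0.076 0.204 0 0 0 -0.504; 0.0 0.076 0.204 0 0 0 -0.504; 0.0 0.076 0.204 0 0 0 -0.504"

```text
clock: 8.85
tool_pos: [0.4453, 0.3142, 0.2992]
orientation: [-180.0, -0.1, -155.7]
force: [0.3, 0.3, -1.0]
opening: 0.0177
```

```bash
python3 - <<'E'
from h import *
W=snap('wrist');save(W,'w4')
for p in(W,):
  for s in ctrl.trace(p,'tray'): print(s['extent'],round(s['confidence'],2),*axis(p,s['region'],.018))
print(go([0.448,0.316,0.187],180+24.5))
E
```

```text
[265.8, 108.9, 389.5, 247.3] 0.63 [0.4281 0.3114] (127.6642837524414, 100.70399475097656) 24.264415740966797
[15.6, 59.1, 200.5, 250.8] 0.39 [0.4992 0.0513] (267.6468505859375, 145.572265625) 88.94074249267578
(array([-0.0031,  0.0007,  0.1127]), array([-0.0003, -0.0007, -0.0035]))
```

View pics/w4.png

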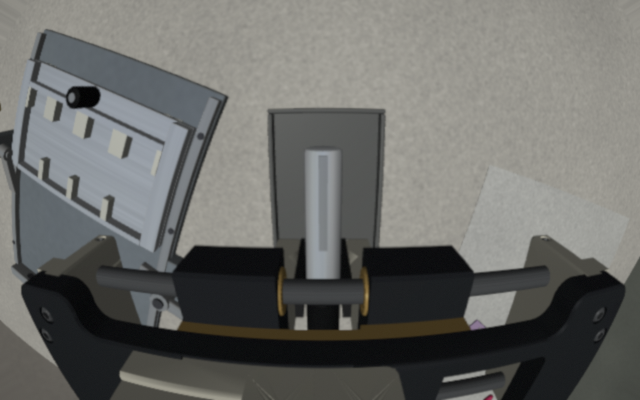

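>>> carry_out --moves "0.0 -0.003 0.001 0.05 0 0 0; 0.0 -0.003 0.001 0.09 0 0 0; 0.0 -0.003 0.001 0.113 0 0 0; 0.0 -0.003 0.001 0.113 0 0 0; 0.03 -0.003 0.001 0.113 0 0 0; 0.03 -0.003 0.001 0.113 0 0 0; 0.03 -0.003 0.001 0.113 0 0 0; 0.03 -0.003 0.001 0.07 0 0 0; 0.03 -0.003 0.001 0.02 0 0 0; 0.03 -0.003 0.001 -0.03 0 0 0"

```text
clock: 9.95
tool_pos: [0.4473, 0.317, 0.3322]
orientation: [-180.0, 0.0, -155.6]
force: [0.9, 1.3, -0.2]
opening: 0.0303
```

```bash
python3 - <<'E'
from h import *
W=snap('wrist');save(W,'w5');T=snap('top')
for s in ctrl.trace(W,'torch'): print(s['extent'],round(s['confidence'],2),*axis(W,s['region'],.013))
for p in (T,):
  for s in ctrl.trace(p,'vane1'): print(s['extent'],round(s['confidence'],2),*axis(p,s['region'],.02))
print(go([0.49,-0.27,0.34],180+13))
E
```

```text
[311.7, 124.7, 330.0, 244.1] 0.95 [0.4469 0.3177] (124.62049102783203, 20.316205978393555) 24.826406478881836
[0.0, 32.6, 16.0, 111.3] 0.74 [ 0.465  -0.1886] (140.15798950195312, 34.372955322265625) 37.014801025390625
[148.8, 247.6, 169.8, 263.4] 0.72 [0.6035 0.1711] (21.524782180786133, 19.467689514160156) -14.976112365722656
[471.7, 189.5, 499.3, 226.0] 0.96 [ 0.566  -0.3966] (88.7747573852539, 46.15485382080078) 15.71805477142334
[427.5, 184.0, 447.6, 216.9] 0.64 [ 0.5862 -0.2757] (89.98624420166016, 46.9901237487793) 13.043638229370117
(array([ 0.2038, -0.5525, -0.01  ]), array([0.0031, 0.0038, 0.1987]))
```

View pics/w5.png

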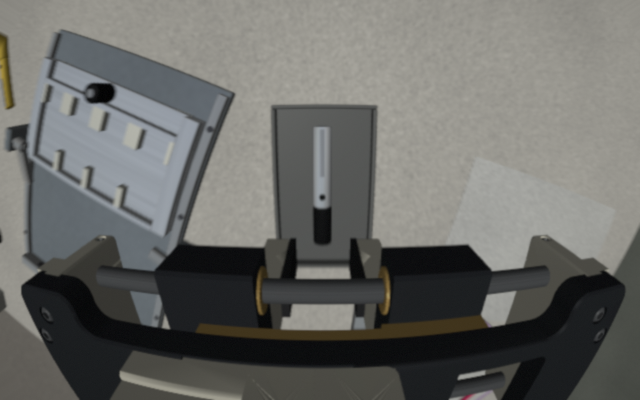

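The torch lies in the tray, at column 322 with the tray spanning 272–377. Next, a look over the vanes.

```bash
python3 - <<'E'
from h import *
print(go([0.55,-0.32,0.38],180+14))
E
```

```text
(array([ 0.1696, -0.6227, -0.0501]), array([0.0031, 0.0038, 0.1813]))
```

>>> carry_out --moves "0.06 0.17 -0.623 -0.05 0 0 0.18; 0.06 0.17 -0.623 -0.05 0 0 0.18; 0.06 0.17 -0.623 -0.05 0 0 0.18; 0.06 0.17 -0.623 -0.05 0 0 0.18; 0.06 0.17 -0.623 -0.05 0 0 0.18; 0.06 0.17 -0.623 -0.05 0 0 0.18; 0.06 0.17 -0.623 -0.05 0 0 0.18; 0.06 0.17 -0.623 -0.05 0 0 0.18; 0.06 0.17 -0.623 -0.05 0 0 0.18; 0.06 0.17 -0.623 -0.05 0 0 0.18; 0.06 0.17 -0.623 -0.05 0 0 0.18; 0.06 0.17 -0.623 -0.05 0 0 0.18; 0.06 0.17 -0.623 -0.05 0 0 0.18; 0.06 0.17 -0.623 -0.05 0 0 0.18; 0.06 0.17 -0.623 -0.05 0 0 0.18; 0.06 0.17 -0.623 -0.05 0 0 0.18"

```text
clock: 11.75
tool_pos: [0.5496, -0.3195, 0.3788]
orientation: [179.9, -0.1, -165.9]
force: [0.6, -0.2, -0.2]
opening: 0.0599
```

```bash
python3 - <<'E'
from h import *
W=snap('wrist');save(W,'w6');T=snap('top');S=snap('scene')
for p in (W,T,S):
  for s in ctrl.trace(p,'vane1'): print(s['extent'],round(s['confidence'],2),*axis(p,s['region'],.02))
  for s in ctrl.mark_of(p,'vane1'): print(np.round(s['at'],1),round(s['confidence'],2),plane(p,s['at'],.0)[:2])
  for s in ctrl.mark_of(p,'vane1_wide'): print('wide',np.round(s['at'],1),round(s['confidence'],2),plane(p,s['at'],.014)[:2])
E
```

```text
[331.2, 179.2, 368.0, 257.9] 0.89 [ 0.5878 -0.2754] (98.50904846191406, 40.80372619628906) 14.32272720336914
[239.7, 140.9, 277.9, 216.5] 0.8 [ 0.567  -0.3904] (93.16075897216797, 42.40205001831055) 9.255568504333496
[178.7 260.1] 0.69 [ 0.5712 -0.3899]
[214.1 350.7] 0.63 [ 0.5883 -0.272 ]
[150.6, 190.6, 173.3, 224.0] 0.64 [0.5862 0.4331] (93.84466552734375, 40.45209884643555) 27.54625129699707
[482.2, 189.8, 498.9, 224.4] 0.52 [ 0.5307 -0.4159] (13.191899299621582, 10.033620834350586) -5.462226867675781
[209.3 484.8] 0.41 [ 0.5631 -0.3979]
[191.8, 165.1, 217.8, 185.9] 0.64 [ 0.5787 -0.3881] (125.09012603759766, 49.38515853881836) 17.880023956298828
[228.7, 172.0, 244.9, 195.1] 0.5 [ 0.5952 -0.2746] (117.42565155029297, 43.52309036254883) 18.092260360717773
[186.5 237.7] 0.7 [ 0.5769 -0.2792]
[177.7 205.9] 0.49 [ 0.5707 -0.3995]
```

View pics/w6.png

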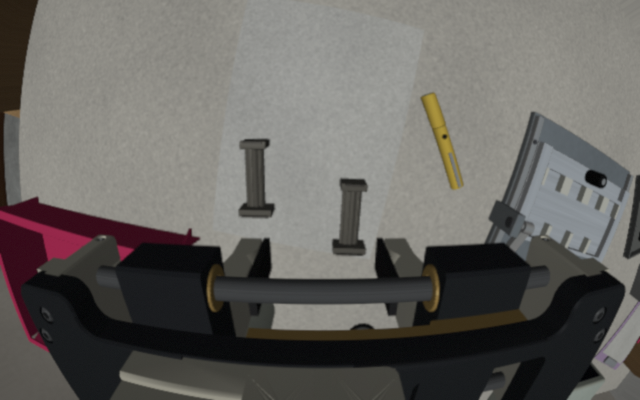

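```bash
cat >> h.py <<'E'
def rect(p,c,yaw,L,Wd,z,scale=4):
    """orthorectified crop about c on plane z; rows along +yaw axis upward; scale px/mm"""
    h,w=int(L*scale),int(Wd*scale)
    a=np.radians(yaw); ex=np.array([np.cos(a),np.sin(a)]); ey=np.array([-np.sin(a),np.cos(a)])
    mx=np.zeros((h,w),np.float32);my=mx.copy()
    for i in range(h):
        for j in range(w):
            u=(h/2-i)/scale/1000; v=(w/2-j)/scale/1000
            r,cc=proj(p,[*(np.array(c)+u*ex+v*ey),z]); mx[i,j]=cc;my[i,j]=r
    return cv2.remap(p['image'],mx,my,cv2.INTER_LINEAR)
E
python3 - <<'E'
from h import *
W=snap('wrist')
A=rect(W,(.587,-.274),14,130,80,.028);B=rect(W,(.569,-.39),12,130,80,.028)
im=np.hstack([A,B])
for k in range(0,130,10): cv2.line(im,(0,k*4),(8,k*4),(255,0,0),1)
for k in range(0,160,10): cv2.line(im,(k*4,0),(k*4,8),(255,0,0),1)
cv2.imwrite('pics/v1.png',im[:,:,::-1])
E
```

```text
(no output)
```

View pics/v1.png

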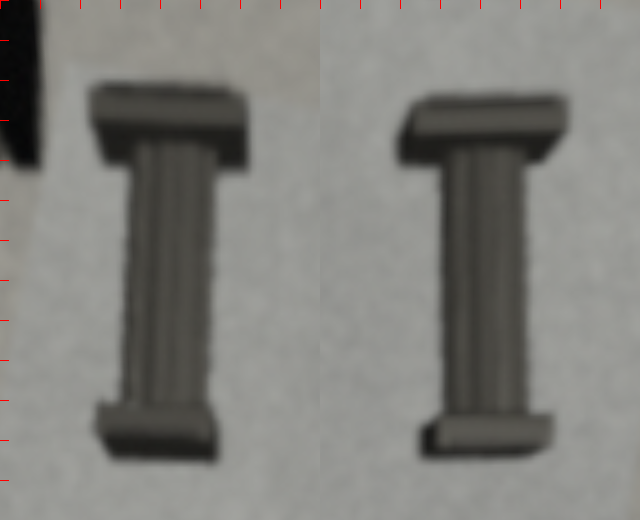

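```bash
python3 - <<'E'
from h import *
print(go([0.587,-0.2745,0.26],191.8),go([0.587,-0.2745,0.182],191.8))
E
```

```text
(array([-0.0469,  0.0352,  0.12  ]), array([-0.    ,  0.0001,  0.0399])) (array([-0.0469,  0.0352,  0.198 ]), array([-0.    ,  0.0001,  0.0399]))
```

Both vanes have their wide platform towards +x. Going down to vane a, with a check at hover height.

>>> carry_out --moves "0.05 -0.047 0.035 0.05 0 0 0.04; 0.05 -0.047 0.035 0.1 0 0 0.04; 0.05 -0.047 0.035 0.12 0 0 0.04; 0.05 -0.047 0.035 0.12 0 0 0.04; 0.05 -0.047 0.035 0.12 0 0 0.04"

```text
clock: 12.9
tool_pos: [0.5874, -0.275, 0.2603]
orientation: [-180.0, -0.1, -168.2]
force: [0.4, -0.9, 1.0]
opening: 0.05
```

```bash
python3 - <<'E'
from h import *
W=snap('wrist');save(W,'w7')
A=rect(W,(.587,-.2745),11.8,130,80,.0145)
cv2.imwrite('pics/v2.png',A[:,:,::-1])
print(go([0.587,-0.2745,0.182],191.8))
E
```

```text
(array([0.0007, 0.0011, 0.0799]), array([-0.0014,  0.0014,  0.0003]))
```

View pics/w7.png

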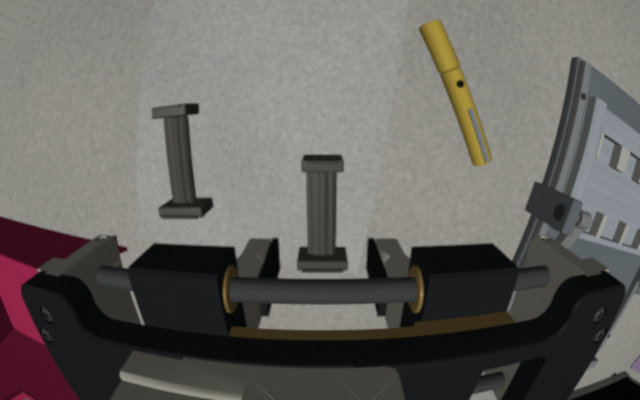

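View pics/v2.png

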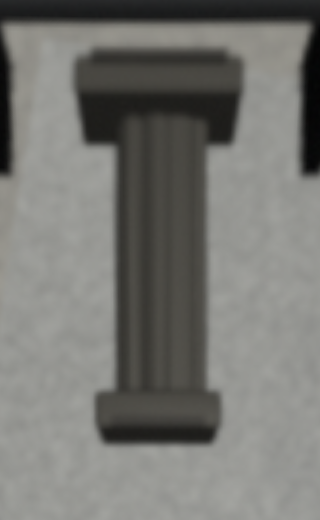

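>>> carry_out --moves "0.05 0.001 0 0.04 0 0 0; 0.05 0.001 0 0.078 0 0 0; 0.05 0.001 0 0.078 0 0 0; 0.0 0.001 0 0.078 0 0 0; 0.0 0.001 0 0.078 0 0 0; 0.0 0.001 0 0.078 0 0 0; 0.0 0.001 0 0.078 0 0 0; 0.0 0.001 0 0.05 0 0 0; 0.0 0.001 0 0 0 0 0; 0.0 0.001 0 -0.04 0 0 0; 0.0 0.001 0 -0.04 0 0 0"

```text
clock: 14.05
tool_pos: [0.5879, -0.2755, 0.3075]
orientation: [-179.7, 0.6, -168.1]
force: [0.7, -1.1, -0.7]
opening: 0.0236
```

```bash
python3 - <<'E'
from h import *
print(go([0.46,0.037,0.30],180),pose()[0])
E
```

```text
(array([0.061 , 0.3322, 0.0051]), array([-0.0043,  0.0104,  0.207 ])) [ 0.5879 -0.2755  0.3075]
```

>>> carry_out --moves "0.0 0.04 0.33 0 0 0 0.207; 0.0 0.04 0.33 0 0 0 0.207; 0.0 0.04 0.33 0 0 0 0.207; 0.0 0.04 0.33 0 0 0 0.207; 0.0 0.04 0.33 0 0 0 0.207; 0.0 0.04 0.33 0 0 0 0.207; 0.0 0.04 0.33 0 0 0 0.207; 0.0 0.04 0.33 0 0 0 0.207; 0.0 0.04 0.33 0 0 0 0.207; 0.0 0.04 0.33 0 0 0 0.207"

```text
clock: 15.05
tool_pos: [0.4795, 0.0395, 0.3]
orientation: [180.0, -0.0, 179.9]
force: [0.4, 0.3, -0.4]
opening: 0.0234
```

```bash
python3 - <<'E'
from h import *
W=snap('wrist');save(W,'w8');T=snap('top')
for p in(W,T):
  sl=ctrl.mark_of(p,'slot1'); print([(np.round(s['at'],1),plane(p,s['at'],.022)[:2],round(s['confidence'],2)) for s in sl])
print([(np.round(s['at'],1),plane(W,s['at'],.056)[:2],round(s['confidence'],2)) for s in ctrl.mark_of(W,'pallet_knob')])
A=rect(W,(.48,.06),0,220,290,.034,2.5)
for k in range(0,220,10): cv2.line(A,(0,int(k*2.5)),(8,int(k*2.5)),(255,0,0),1)
for k in range(0,290,10): cv2.line(A,(int(k*2.5),0),(int(k*2.5),8),(255,0,0),1)
cv2.imwrite('pics/v3.png',A[:,:,::-1])
print(pose()[0])
E
```

```text
[(array([226.6, 377. ]), array([0.5042, 0.0905]), 0.97), (array([228.8, 429.9]), array([0.5074, 0.1421]), 0.61), (array([228.6, 253.8]), array([ 0.5062, -0.0221]), 0.6)]
[(array([262.7, 308.4]), array([0.4332, 0.0614]), 0.22)]
[(array([165.3, 354.3]), array([0.4413, 0.0646]), 0.85)]
[0.4797 0.0391 0.2998]
```

View pics/w8.png

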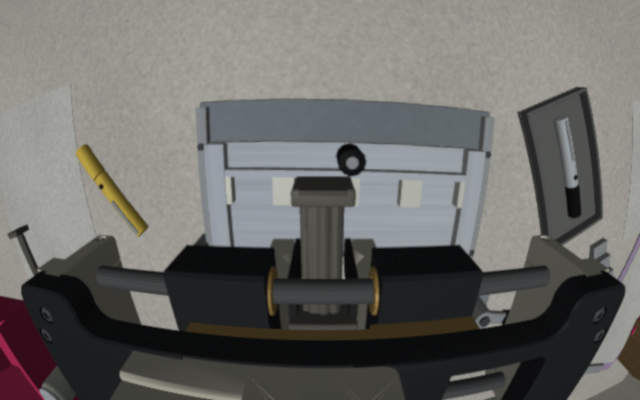

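View pics/v3.png

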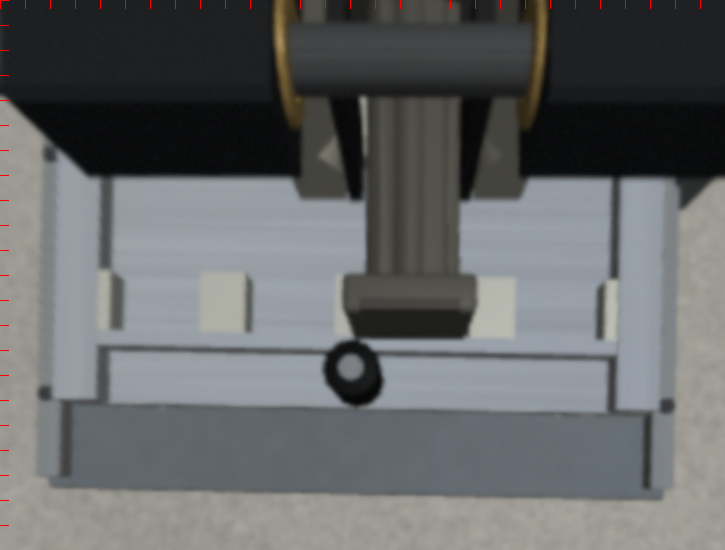

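```bash
python3 - <<'E'
from h import *
W=snap('wrist')
for rc in [(193,295),(193,354),(207,299),(207,351)]: print(plane(W,rc,.146)[:2]-pose()[0][:2])
for rc in [(240,303),(240,344)]: print(plane(W,rc,.137)[:2]-pose()[0][:2])
cv2.imwrite('pics/c1.png',cv2.resize(W['image'][160:340,240:400,::-1],None,fx=4,fy=3,interpolation=cv2.INTER_CUBIC))
print(go([.5035,.034,.228],178.8))
E
```

```text
[-0.0432 -0.0108]
[-0.0431  0.0158]
[-0.0365 -0.0092]
[-0.0365  0.0146]
[-0.0158 -0.0084]
[-0.0157  0.0124]
(array([-0.0239, -0.0051,  0.0718]), array([-0.0002, -0.0003,  0.0184]))
```

View pics/c1.png

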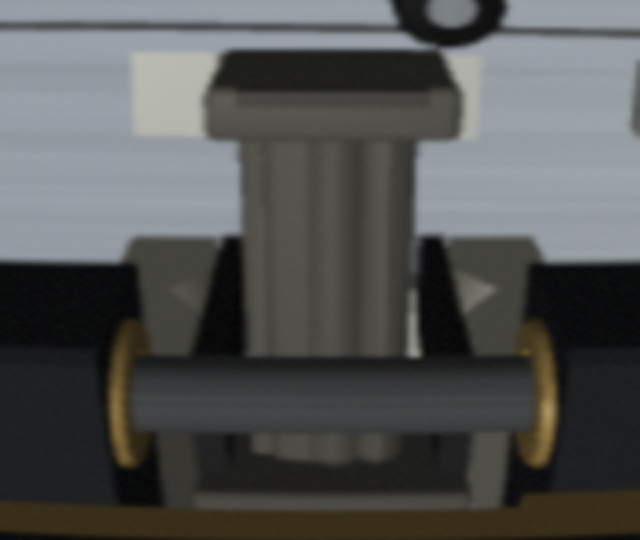

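>>> carry_out --moves "0.0 -0.024 -0.0065 0.03 0 0 0.018; 0.0 -0.024 -0.0065 0.06 0 0 0.018; 0.0 -0.024 -0.0065 0.072 0 0 0.018; 0.0 -0.024 -0.0065 0.072 0 0 0.018; 0.0 -0.024 -0.0065 0.072 0 0 0.018"

```text
clock: 15.85
tool_pos: [0.5037, 0.0334, 0.2286]
orientation: [-180.0, 0.0, 178.9]
force: [0.0, -0.2, -0.6]
opening: 0.0233
```

```bash
cat > zoom.py <<'E'
from h import *
import sys
W=snap('wrist');n=sys.argv[1];r0,r1,c0,c1=map(int,sys.argv[2:6])
cv2.imwrite('pics/%s.png'%n,cv2.resize(W['image'][r0:r1,c0:c1,::-1],None,fx=4,fy=4,interpolation=cv2.INTER_CUBIC))
p,_,o=pose();print(p,o['orientation'],o['force'],o['opening'])
E
python3 zoom.py c2 140 290 230 420
```

```text
[0.5039 0.0336 0.2291] [179.9776   0.0834 178.928 ] [ 0.2919  1.1202 -1.4   ] 0.023597754189265643
```

View pics/c2.png

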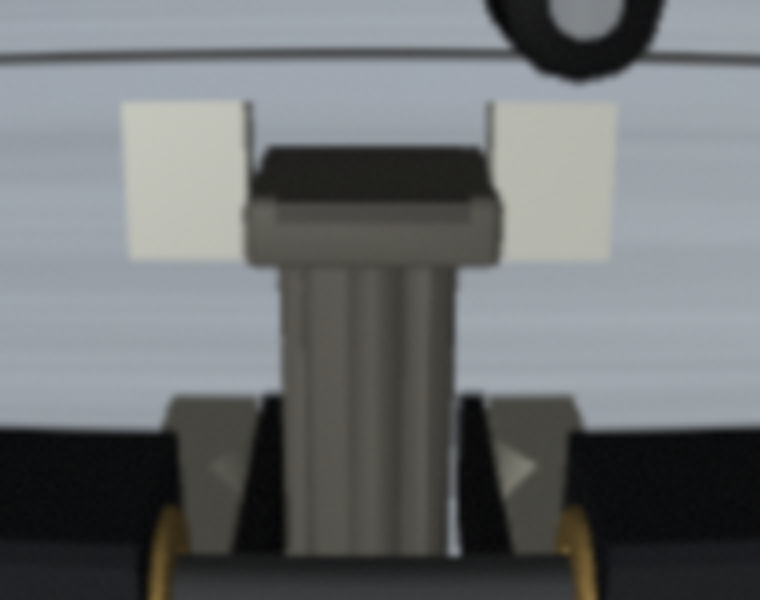

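>>> carry_out --moves "0.0 0 -0.0007 0.008 0 0 0; 0.0 0 -0.0007 0.016 0 0 0; 0.0 0 -0.0007 0.022 0 0 0; 0.0 0 -0.0007 0.022 0 0 0; 0.0 0 -0.0007 0.022 0 0 0"

```text
clock: 16.4
tool_pos: [0.5034, 0.0327, 0.2056]
orientation: [-180.0, -0.0, 178.9]
force: [-0.3, -0.3, -2.1]
opening: 0.0237
```

```bash
python3 zoom.py c3 140 290 230 420
```

```text
[0.5034 0.0327 0.2057] [-179.9933   -0.0156  178.9048] [-0.1461  0.3602 -2.1275] 0.02387610710650342
```

View pics/c3.png

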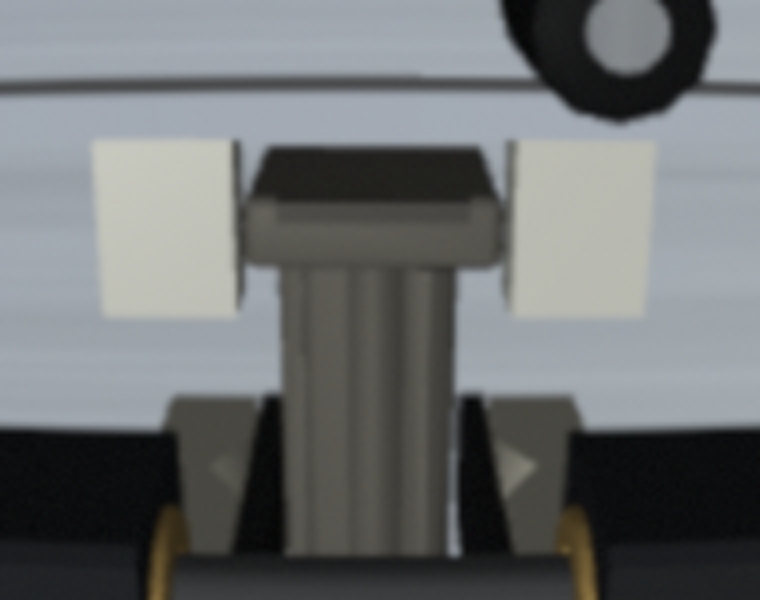

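Vane a sits in the gap with clearance on both sides; release.

>>> carry_out --moves "0.034 0 0 0.001 0 0 0; 0.034 0 0 0.001 0 0 0; 0.034 0 0 0.001 0 0 0; 0.034 0 0 -0.05 0 0 0; 0.034 0 0 -0.1 0 0 0; 0.034 0 0 -0.13 0 0 0; 0.034 0 0 -0.13 0 0 0"

```text
clock: 17.15
tool_pos: [0.5048, 0.0331, 0.3411]
orientation: [179.8, 0.5, 178.9]
force: [0.1, -0.5, -1.0]
opening: 0.0343
```

```bash
python3 - <<'E'
from h import *
W=snap('wrist');save(W,'w9');T=snap('top')
for p in(T,):
  for s in ctrl.trace(p,'vane1'): print(s['extent'],round(s['confidence'],2),*axis(p,s['region'],.02))
print(go([0.56,-0.395,0.36],192.9),pose()[0])
E
```

```text
[473.5, 188.4, 497.8, 225.9] 0.64 [ 0.5661 -0.3959] (89.947998046875, 43.646690368652344) 12.98077392578125
(array([-0.0652, -0.4264, -0.0244]), array([ 0.0004, -0.0001, -0.2447])) [0.5031 0.0326 0.3357]
```

View pics/w9.png

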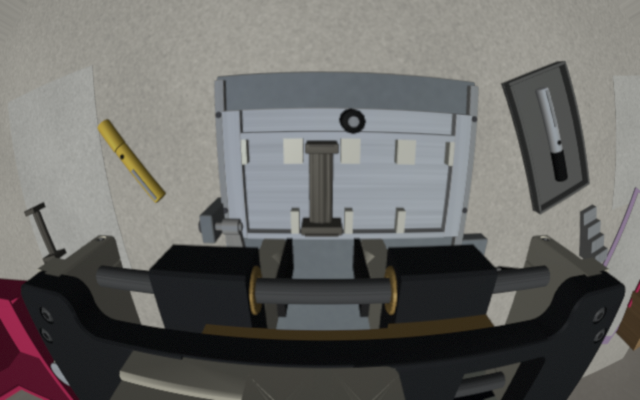

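```bash
python3 - <<'E'
from h import *
print(go([0.567,-0.3955,0.27],192.9),pose()[0])
E
```

```text
(array([-0.0722, -0.4268,  0.0656]), array([ 0.0004, -0.0001, -0.2447])) [0.5031 0.0326 0.3357]
```

>>> carry_out --moves "0.05 -0.072 -0.427 0 0 0 -0.245; 0.05 -0.072 -0.427 0 0 0 -0.245; 0.05 -0.072 -0.427 0 0 0 -0.245; 0.05 -0.072 -0.427 0 0 0 -0.245; 0.05 -0.072 -0.427 0 0 0 -0.245; 0.05 -0.072 -0.427 0 0 0 -0.245; 0.05 -0.072 -0.427 0 0 0 -0.245; 0.05 -0.072 -0.427 0 0 0 -0.245; 0.05 -0.072 -0.427 0.04 0 0 -0.245; 0.05 -0.072 -0.427 0.065 0 0 -0.245; 0.05 -0.072 -0.427 0.065 0 0 -0.245; 0.05 -0.072 -0.427 0.065 0 0 -0.245"

```text
clock: 18.5
tool_pos: [0.567, -0.3955, 0.2696]
orientation: [179.9, -0.2, -167.1]
force: [-0.1, 0.8, 1.0]
opening: 0.0501
```

```bash
python3 zoom.py c4 130 290 230 420;  python3 - <<'E'
from h import *
print(go([0.567,-0.3955,0.182],192.9),pose()[0])
E
```

```text
[ 0.5676 -0.3952  0.2713] [-179.9917   -0.0435 -167.0073] [0.7352 0.1436 0.5958] 0.050013960356243795
(array([ 0.0006, -0.0001,  0.0893]), array([-0.0001, -0.0008,  0.0016])) [ 0.5676 -0.3952  0.2713]
```

View pics/c4.png

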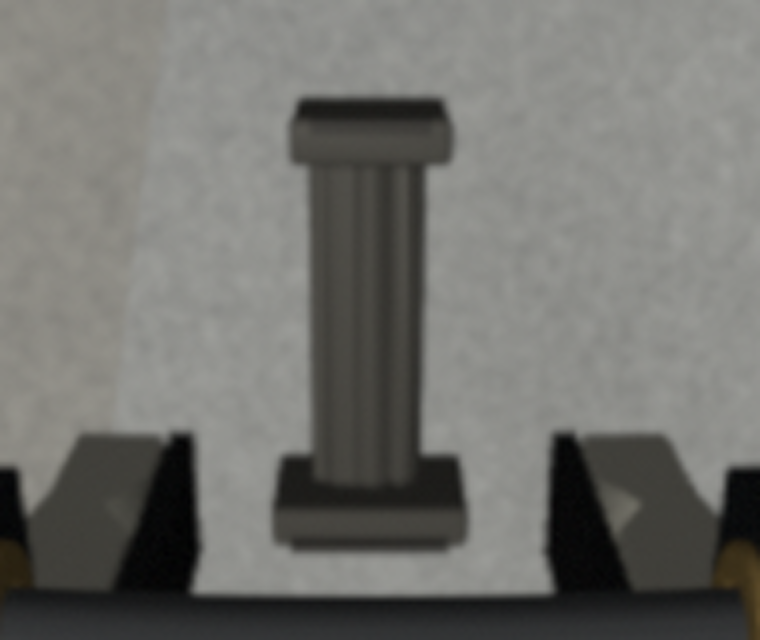

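>>> carry_out --moves "0.05 0.0 0 0.045 0 0 0; 0.05 0 0 0.088 0 0 0; 0.05 0 0 0.088 0 0 0; 0.0 0 0 0.088 0 0 0; 0.0 0 0 0.088 0 0 0; 0.0 0 0 0.088 0 0 0; 0.0 0 0 0.088 0 0 0; 0.0 0 0 0.05 0 0 0; 0.0 0 0 0 0 0 0; 0.0 0 0 -0.03 0 0 0; 0.0 0 0 -0.03 0 0 0"

```text
clock: 19.65
tool_pos: [0.5684, -0.3964, 0.3076]
orientation: [-179.7, 0.4, -167.0]
force: [0.8, -0.7, 0.1]
opening: 0.024
```

```bash
python3 - <<'E'
from h import *
print(go([.5047,.0865,.30],178.8),pose()[0])
E
```

```text
(array([-0.0462,  0.4849,  0.005 ]), array([-0.0052,  0.0081,  0.2473])) [ 0.5684 -0.3964  0.3076]
```

>>> carry_out --moves "0.0 -0.046 0.485 0 0 0 0.247; 0.0 -0.046 0.485 0 0 0 0.247; 0.0 -0.046 0.485 0 0 0 0.247; 0.0 -0.046 0.485 0 0 0 0.247; 0.0 -0.046 0.485 0 0 0 0.247; 0.0 -0.046 0.485 0 0 0 0.247; 0.0 -0.046 0.485 0 0 0 0.247; 0.0 -0.046 0.485 0 0 0 0.247; 0.0 -0.046 0.485 0 0 0 0.247; 0.0 -0.046 0.485 0 0 0 0.247; 0.0 -0.046 0.485 0.04 0 0 0.247; 0.0 -0.046 0.485 0.07 0 0 0.247; 0.0 -0.046 0.485 0.07 0 0 0.247; 0.0 -0.046 0.485 0.07 0 0 0.247"

```text
clock: 21.05
tool_pos: [0.5036, 0.0872, 0.2312]
orientation: [-179.9, -0.1, 178.8]
force: [-0.2, 0.6, -1.1]
opening: 0.0236
```

```bash
python3 zoom.py c5 140 290 230 420
```

```text
[0.5041 0.0874 0.232 ] [179.9957   0.0482 178.7882] [ 0.5801  1.0449 -1.5328] 0.023616467964782936
```

View pics/c5.png

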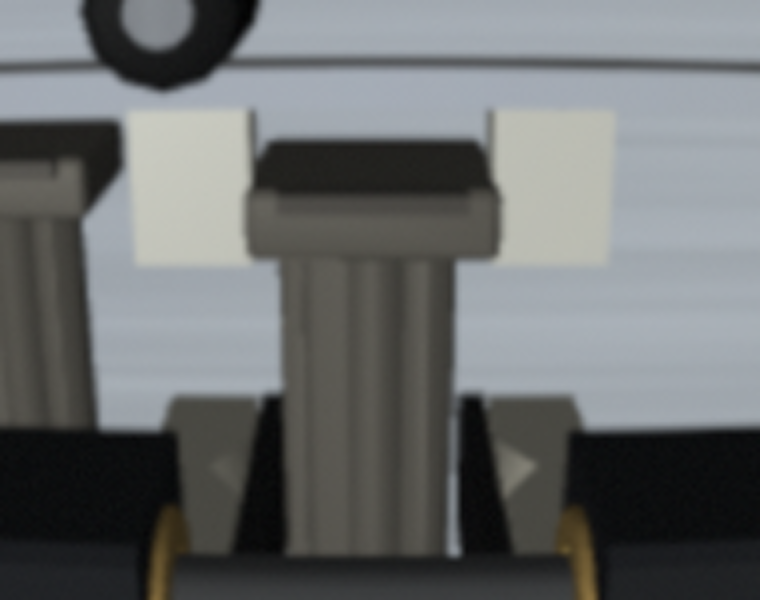

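>>> carry_out --moves "0.0 -0.0015 -0.0004 0.008 0 0 0; 0.0 -0.0015 -0.0004 0.016 0 0 0; 0.0 -0.0015 -0.0004 0.024 0 0 0; 0.0 -0.0015 -0.0004 0.025 0 0 0; 0.0 -0.0015 -0.0004 0.025 0 0 0"

```text
clock: 21.6
tool_pos: [0.5053, 0.0869, 0.2063]
orientation: [-180.0, 0.0, 178.8]
force: [-1.8, 0.1, 6.0]
opening: 0.0239
```

```bash
python3 zoom.py c6 140 290 230 420
```

```text
[0.5053 0.0869 0.2063] [-179.9997    0.0325  178.7936] [-1.7482 -0.8981  5.8995] 0.023468962156156032
```

View pics/c6.png

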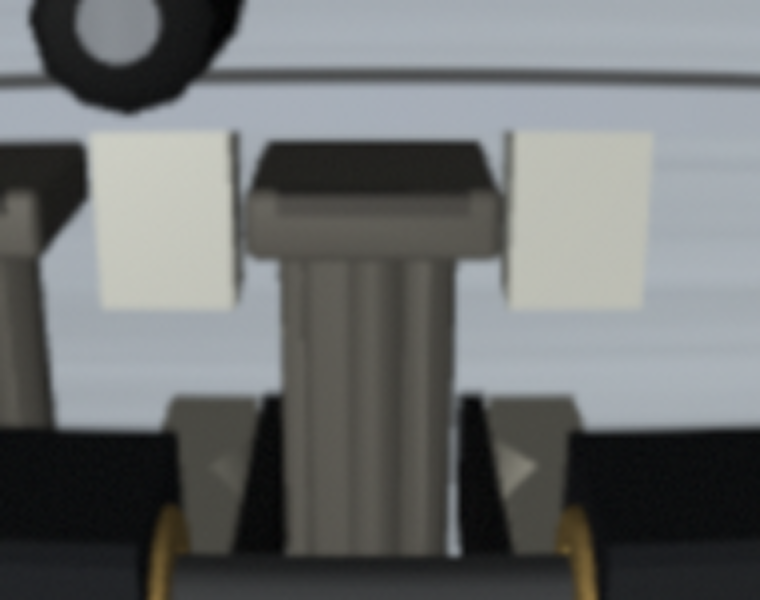

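>>> carry_out --moves "0.032 0 0 0 0 0 0; 0.032 0 0 0 0 0 0; 0.032 0 0 0 0 0 0; 0.032 0 0 -0.05 0 0 0; 0.032 0 0 -0.1 0 0 0; 0.032 0 0 -0.14 0 0 0; 0.032 0.02 -0.02 -0.16 0 0 0; 0.032 0.02 -0.02 -0.16 0 0 0;  0.032 0.02 -0.02 -0.16 0 0 0"

```text
clock: 22.55
tool_pos: [0.4843, 0.0671, 0.3663]
orientation: [179.9, 0.1, 178.8]
force: [-0.4, 0.1, -0.3]
opening: 0.0318
```

```bash
python3 - <<'E'
from h import *
W=snap('wrist');save(W,'w10');T=snap('top');S=snap('scene')
cv2.imwrite('pics/t10.png',cv2.resize(T['image'][130:280,210:390,::-1],None,fx=4,fy=4,interpolation=cv2.INTER_CUBIC))
for p in(W,T,S):
  for s in ctrl.trace(p,'vane1'): print(s['extent'],round(s['confidence'],2),*axis(p,s['region'],.04))
  for l in ('lever_grip',):
   for s in ctrl.mark_of(p,l): print(l,np.round(s['at'],1),round(s['confidence'],2),plane(p,s['at'],.05)[:2])
  for s in ctrl.mark_of(p,'pallet_knob'): print('knob',np.round(s['at'],1),round(s['confidence'],2),plane(p,s['at'],.056)[:2])
print(pose()[0])
E
```

```text
[273.5, 162.2, 310.8, 248.7] 0.94 [0.5038 0.0363] (95.2474594116211, 38.3195686340332) -2.1462249755859375
[325.0, 163.4, 363.8, 246.1] 0.74 [0.5056 0.0885] (96.4138412475586, 39.13479232788086) -1.2492141723632812
knob [147.6 317.1] 0.85 [0.4422 0.0647]
lever_grip [193.9 223.6] 0.41 [0.6081 0.2729]
knob [259.7 306.2] 0.86 [0.4393 0.0649]
[347.5, 178.5, 368.2, 200.8] 0.51 [0.5043 0.0883] (113.6624984741211, 40.17622756958008) -0.8306045532226562
[330.3, 171.3, 350.7, 194.3] 0.46 [0.5044 0.0316] (114.6082534790039, 41.48201370239258) 1.2703616619110107
lever_grip [220.9 417.1] 0.89 [0.606 0.271]
lever_grip [201.9 436.7] 0.28 [0.5062 0.3063]
knob [169.5 358.5] 0.63 [0.4345 0.0634]
[0.4847 0.0674 0.3658]
```

View pics/w10.png

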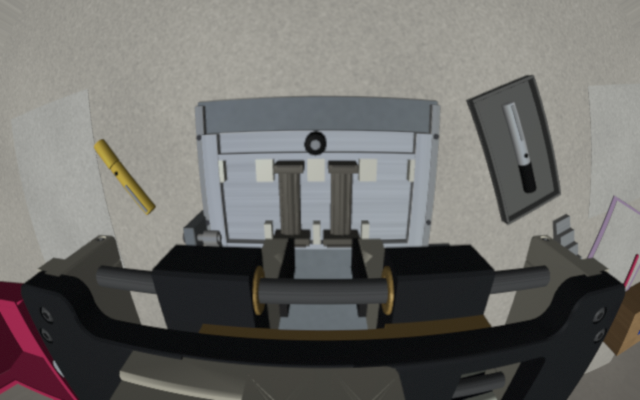

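View pics/t10.png

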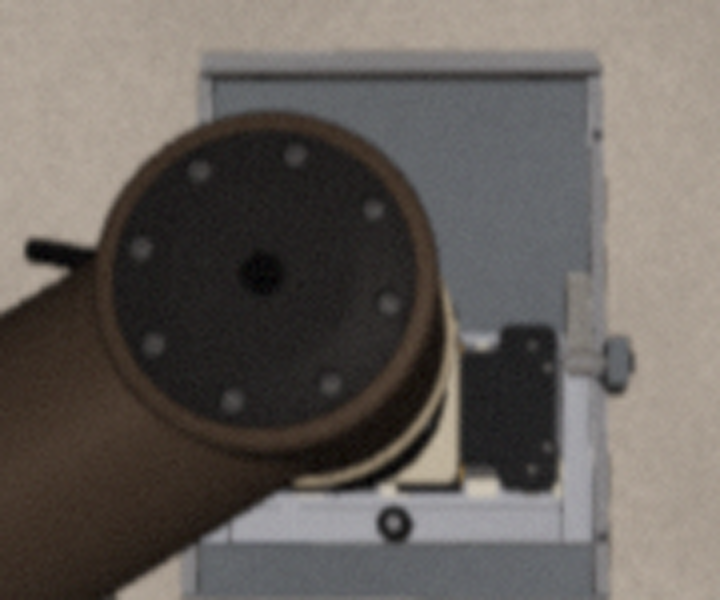

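```bash
python3 - <<'E'
from h import *
T=snap('top')
q=lambda u,v,z: plane(T,(130+v/4,180+u/4),z)[:2]
print('hub',q(283,271,.055),'grip ends',q(147,250,.05),q(238,265,.05))
print('stop inner',q(330,75,.034),q(710,75,.034))
print('pallet front',q(330,333,.034),q(712,333,.034),'rear',q(322,541,.034),q(715,541,.034))
S=snap('scene')
cv2.imwrite('pics/s10.png',cv2.resize(S['image'][150:270,260:440,::-1],None,fx=4,fy=4,interpolation=cv2.INTER_CUBIC))
E
```

```text
hub [0.5957 0.2028] grip ends [0.6121 0.2904] [0.6012 0.2323]
stop inner [0.73   0.1779] [ 0.7241 -0.0706]
pallet front [0.559  0.1762] [ 0.5542 -0.0662] rear [0.4286 0.1799] [ 0.4244 -0.0636]
```

View pics/s10.png

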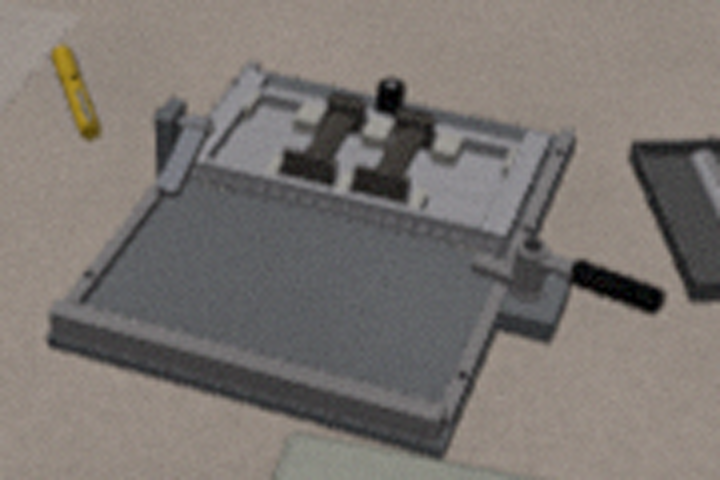

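```bash
python3 - <<'E'
from h import *
print(go([.575,.278,.22],180))
P=np.array([.594,.203]);c0=np.array([.575,.278])
for f in [11,20,30,40,50,60,70,80,88,92,94]:
    a=np.radians(f);d=np.array([np.sin(a),np.cos(a)]);n=np.array([np.cos(a),-np.sin(a)])
    k=8+9.5*abs(np.cos(a))+21*abs(np.sin(a))
    c=P+.070*d-k/1000*n; print(f,np.round(c,4),'tool dx,dy',np.round([-(c-c0)[0],(c-c0)[1]],4))
E
```

```text
(array([-0.0859,  0.2125,  0.1459]), array([-0.0001, -0.0001, -0.0211]))
11 [0.5864 0.2758] tool dx,dy [-0.0114 -0.0022]
20 [0.5953 0.277 ] tool dx,dy [-0.0203 -0.001 ]
30 [0.6059 0.277 ] tool dx,dy [-0.0309 -0.001 ]
40 [0.617  0.2751] tool dx,dy [-0.042  -0.0029]
50 [0.6282 0.2711] tool dx,dy [-0.0532 -0.0069]
60 [0.6392 0.2648] tool dx,dy [-0.0642 -0.0132]
70 [0.6492 0.2561] tool dx,dy [-0.0742 -0.0219]
80 [0.6577 0.245 ] tool dx,dy [-0.0827 -0.033 ]
88 [0.6629 0.2347] tool dx,dy [-0.0879 -0.0433]
92 [0.665  0.2299] tool dx,dy [-0.09   -0.0481]
94 [0.6659 0.2277] tool dx,dy [-0.0909 -0.0503]
```

>>> carry_out --moves "0.0 -0.086 0.21 0.05 0 0 -0.02; 0.0 -0.086 0.21 0.05 0 0 -0.02; 0.0 -0.086 0.21 0.05 0 0 -0.02; 0.0 -0.086 0.21 0.05 0 0 -0.02; 0.0 -0.086 0.2125 0.05 0 0 -0.02; 0.0 -0.086 0.2125 0.05 0 0 -0.02; 0.0 -0.086 0.2125 0.1 0 0 -0.02; 0.0 -0.086 0.2125 0.146 0 0 -0.02; 0.0 -0.086 0.2125 0.146 0 0 -0.02; 0.0 -0.086 0.2125 0.146 0 0 -0.02"

```text
clock: 24.25
tool_pos: [0.5754, 0.2778, 0.2204]
orientation: [-179.9, -0.0, 180.0]
force: [1.0, 0.4, 1.5]
opening: 0.0004
```

```bash
python3 - <<'E'
from h import *
W=snap('wrist');save(W,'w11');S=snap('scene')
cv2.imwrite('pics/s11.png',cv2.resize(S['image'][100:250,300:480,::-1],None,fx=4,fy=4,interpolation=cv2.INTER_CUBIC))
p,_,o=pose();print(p,o['force'],o['orientation'])
E
```

```text
[0.5761 0.2785 0.2228] [0.1016 0.1489 0.8698] [179.8921   0.1768 179.9589]
```

View pics/s11.png

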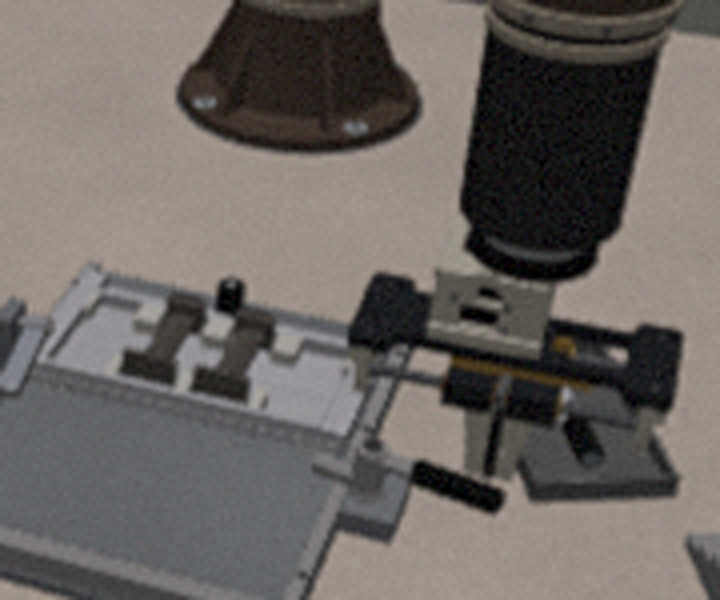

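Closed fingers stand behind the handle at the robot side, tips at handle height. Pushing the lever open along the arc.

>>> carry_out --moves "0 -0.0115 -0.002 0 0 0 0; 0 -0.02 -0.001 0 0 0 0; 0 -0.031 -0.001 0 0 0 0; 0 -0.042 -0.003 0 0 0 0; 0 -0.053 -0.007 0 0 0 0; 0 -0.064 -0.013 0 0 0 0; 0 -0.074 -0.022 0 0 0 0; 0 -0.083 -0.033 0 0 0 0; 0 -0.088 -0.043 0 0 0 0; 0 -0.09 -0.048 0 0 0 0; 0 -0.091 -0.051 0 0 0 0; 0 -0.091 -0.052 0 0 0 0; 0 -0.091 -0.052 0 0 0 0; 0 -0.091 -0.052 0 0 0 0"

```text
clock: 25.75
tool_pos: [0.6659, 0.2269, 0.22]
orientation: [179.9, 0.1, 180.0]
force: [-1.2, 6.7, -2.2]
opening: 0.0003
```

```bash
python3 - <<'E'
from h import *
W=snap('wrist');save(W,'w12');S=snap('scene')
cv2.imwrite('pics/s12.png',cv2.resize(S['image'][120:270,300:480,::-1],None,fx=4,fy=4,interpolation=cv2.INTER_CUBIC))
p,_,o=pose();print(p,o['force'],o['orientation'])
E
```

```text
[0.6659 0.2269 0.22  ] [-1.8075  7.2175 -3.0149] [179.903    0.0592 179.9565]
```

View pics/s12.png

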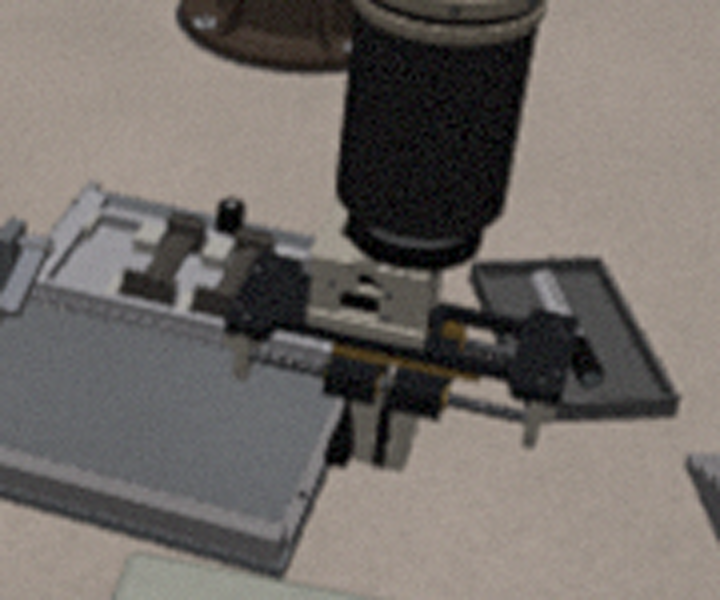

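>>> carry_out --moves "0 0 -0.002 0 0 0 0; 0 0 -0.004 0 0 0 0; 0 0 -0.004 0 0 0 0; 0 0 -0.004 0 0 0 0"

```text
clock: 26.25
tool_pos: [0.6657, 0.2258, 0.2202]
orientation: [179.6, 0.2, 180.0]
force: [-5.9, 19.2, -3.3]
opening: 0.0005
```

>>> carry_out --moves "0 0 0.02 0 0 0 0; 0 0 0.03 -0.02 0 0 0; 0 0 0.03 -0.07 0 0 0; 0 0.05 0 -0.12 0 0 0; 0 0.1 -0.05 -0.12 0 0 0; 0 0.14 -0.1 -0.12 0 0 0; 0 0.17 -0.15 -0.12 0 0 0; 0 0.2 -0.166 -0.12 0 0 0; 0 0.2 -0.166 -0.12 0 0 0; 0 0.2 -0.166 -0.12 0 0 0"

```text
clock: 27.25
tool_pos: [0.4622, 0.053, 0.3408]
orientation: [-180.0, 0.0, 179.8]
force: [2.4, 1.2, 1.2]
opening: 0.0005
```

```bash
python3 - <<'E'
from h import *
W=snap('wrist');save(W,'w13');S=snap('scene')
cv2.imwrite('pics/s13.png',cv2.resize(S['image'][120:270,270:450,::-1],None,fx=4,fy=4,interpolation=cv2.INTER_CUBIC))
p,_,o=pose();print(p,o['force'],o['orientation'])
for s in ctrl.mark_of(W,'pallet_knob'): print('knob',np.round(s['at'],1),round(s['confidence'],2),plane(W,s['at'],.056)[:2])
for s in ctrl.mark_of(S,'lever_grip'): print('grip',np.round(s['at'],1),round(s['confidence'],2),plane(S,s['at'],.05)[:2])
E
```

```text
[0.4656 0.0555 0.3412] [ 0.432   0.6236 -0.1311] [179.9749   0.1474 179.9099]
knob [175.1 334.6] 0.64 [0.4407 0.0651]
knob [226.9 252.2] 0.46 [ 0.4898 -0.0119]
knob [172.7 534.7] 0.37 [0.4345 0.2746]
grip [227.8 385.8] 0.49 [0.6611 0.2029]
```

View pics/s13.png

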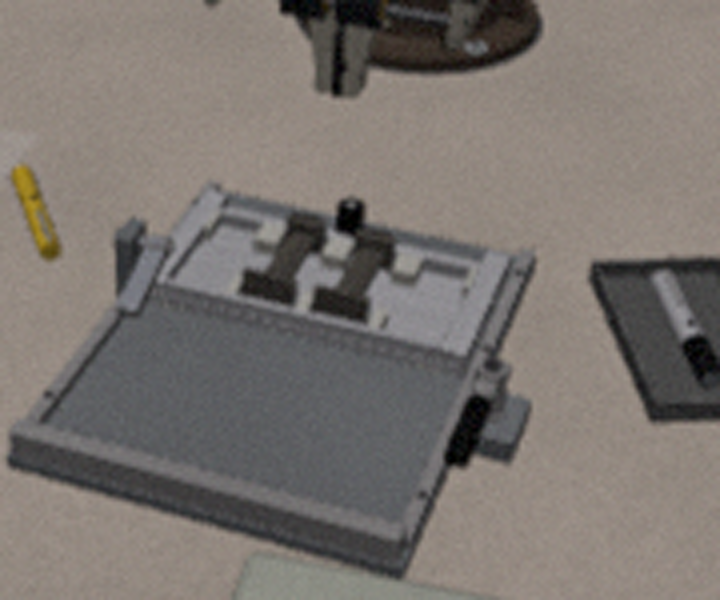

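View pics/w13.png

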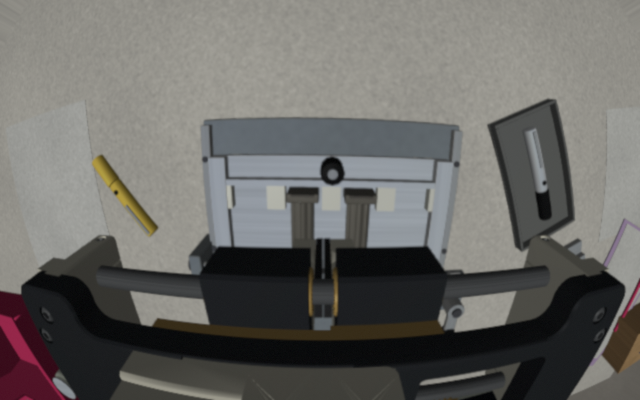

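```bash
python3 - <<'E'
from h import *
print(go([.408,.062,.205],178.8))
E
```

```text
(array([0.0588, 0.0053, 0.1355]), array([0.0002, 0.0015, 0.0202]))
```

>>> carry_out --moves "0.0 0.058 0.006 0 0 0 0.02; 0.0 0.058 0.006 0 0 0 0.02; 0.0 0.058 0.006 0 0 0 0.02; 0.0 0.058 0.006 0.05 0 0 0.02; 0.0 0.058 0.006 0.1 0 0 0.02; 0.0 0.058 0.006 0.135 0 0 0.02; 0.0 0.058 0.006 0.135 0 0 0.02; 0.0 0.058 0.006 0.135 0 0 0.02"

```text
clock: 28.25
tool_pos: [0.409, 0.0628, 0.205]
orientation: [-179.9, -0.1, 178.8]
force: [0.6, -0.9, 0.6]
opening: 0.0004
```

```bash
python3 zoom.py c14 140 340 220 420; python3 - <<'E'
from h import *
print(go([.408,.062,.205],178.8))
S=snap('scene')
cv2.imwrite('pics/s14.png',cv2.resize(S['image'][100:250,270:450,::-1],None,fx=4,fy=4,interpolation=cv2.INTER_CUBIC))
E
```

```text
[0.4093 0.063  0.206 ] [179.9983   0.0515 178.8377] [-0.7716  0.7841  1.2814] 0.0007328142503915848
(array([ 0.0012, -0.0011,  0.001 ]), array([0.    , 0.0009, 0.0007]))
```

View pics/s14.png

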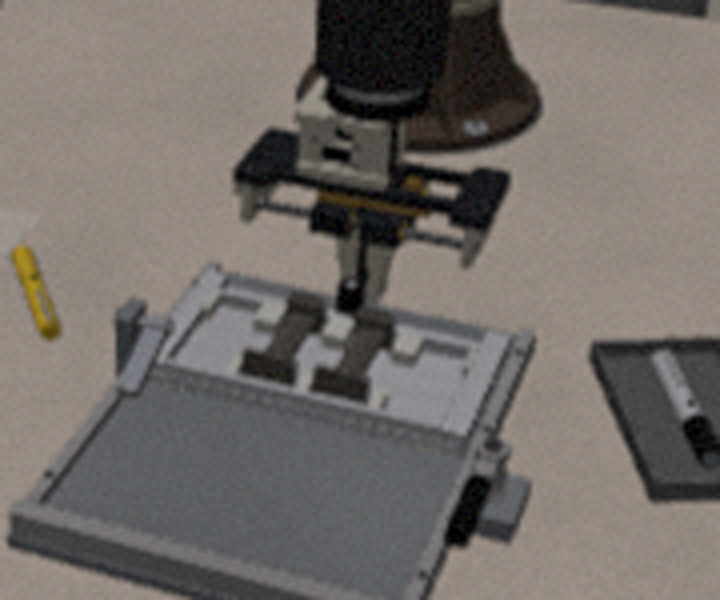

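View pics/c14.png

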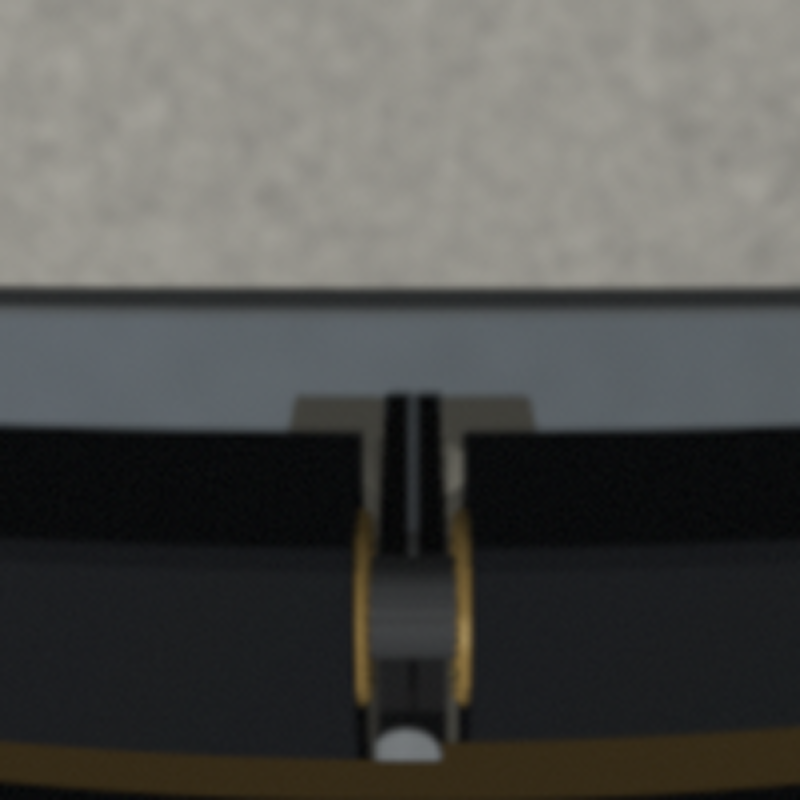

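Knob (column 407) is aligned with the closed fingers (412). Pushing the pallet along the guides.

>>> carry_out --moves "0 -0.006 0 0 0 0 0; 0 -0.012 0 0 0 0 0; 0 -0.02 0 0 0 0 0; 0 -0.03 0 0 0 0 0; 0 -0.04 0 0 0 0 0; 0 -0.05 0 0 0 0 0; 0 -0.06 0 0 0 0 0; 0 -0.07 0 0 0 0 0; 0 -0.08 0 0 0 0 0; 0 -0.09 0 0 0 0 0; 0 -0.1 0 0 0 0 0; 0 -0.11 0 0 0 0 0; 0 -0.12 0 0 0 0 0; 0 -0.13 0 0 0 0 0; 0 -0.14 0 0 0 0 0; 0 -0.147 0 0 0 0 0; 0 -0.15 0 0 0 0 0; 0 -0.15 0 0 0 0 0"

```text
clock: 30.15
tool_pos: [0.5584, 0.0591, 0.2049]
orientation: [180.0, 0.0, 178.8]
force: [-1.5, -0.9, -0.1]
opening: 0.0002
```

```bash
python3 zoom.py c15 140 340 220 420; python3 - <<'E'
from h import *
S=snap('scene')
cv2.imwrite('pics/s15.png',cv2.resize(S['image'][120:270,270:450,::-1],None,fx=4,fy=4,interpolation=cv2.INTER_CUBIC))
E
```

```text
[0.5583 0.0591 0.205 ] [179.9795   0.0647 178.7873] [-0.1656  0.5401 -0.4144] 0.0005221615355682032
```

View pics/s15.png

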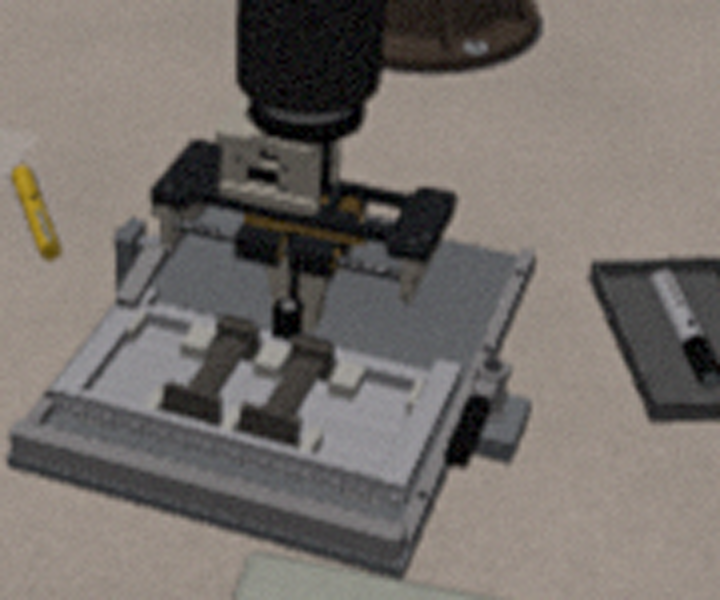

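>>> carry_out --moves "0 -0.006 0 0 0 0 0; 0 -0.012 0 0 0 0 0; 0 -0.018 0 0 0 0 0; 0 -0.024 0 0 0 0 0; 0 -0.027 0 0 0 0 0; 0 -0.027 0 0 0 0 0"

```text
clock: 30.85
tool_pos: [0.5856, 0.0584, 0.205]
orientation: [180.0, 0.0, 178.8]
force: [-1.2, -0.9, 0.6]
opening: 0.0002
```

```bash
python3 - <<'E'
from h import *
S=snap('scene');p,_,o=pose();print(p,o['force'])
cv2.imwrite('pics/s16.png',cv2.resize(S['image'][120:270,270:450,::-1],None,fx=4,fy=4,interpolation=cv2.INTER_CUBIC))
E
```

```text
[0.5854 0.0585 0.205 ] [-0.3604 -0.5328 -0.2428]
```

View pics/s16.png

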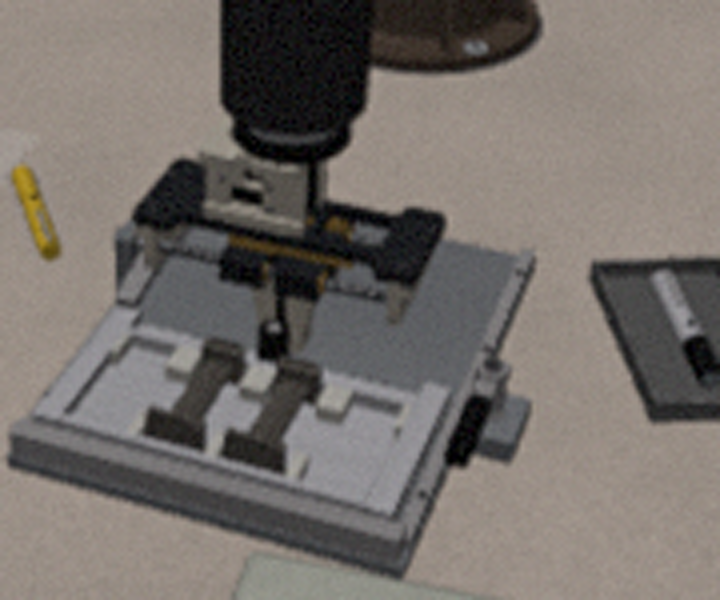

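Nearly home, with little force yet. Continuing with small steps until the stop resists.

>>> carry_out --moves "0 -0.002 0 0 0 0 0; 0 -0.004 0 0 0 0 0; 0 -0.005 0 0 0 0 0; 0 -0.005 0 0 0 0 0"

```text
clock: 31.3
tool_pos: [0.5899, 0.0583, 0.205]
orientation: [-180.0, 0.0, 178.8]
force: [-2.5, -0.3, 1.3]
opening: 0.0006
```

>>> carry_out --moves "0 -0.002 0 0 0 0 0; 0 -0.004 0 0 0 0 0; 0 -0.004 0 0 0 0 0; 0 -0.004 0 0 0 0 0"

```text
clock: 31.7
tool_pos: [0.5928, 0.0577, 0.2047]
orientation: [-179.9, -0.2, 178.8]
force: [-7.3, -0.7, 5.1]
opening: 0.0004
```

>>> carry_out --moves "0 -0.002 0 0 0 0 0; 0 -0.003 0 0 0 0 0; 0 -0.003 0 0 0 0 0; 0 -0.003 0 0 0 0 0; 0 -0.003 0 0 0 0 0"

```text
clock: 32.2
tool_pos: [0.5938, 0.0575, 0.2045]
orientation: [-179.9, -0.4, 178.7]
force: [-16.2, 1.6, 11.3]
opening: 0.0009
```

```bash
python3 - <<'E'
from h import *
S=snap('scene');p,_,o=pose();print(p,o['force'])
cv2.imwrite('pics/s17.png',cv2.resize(S['image'][150:270,270:420,::-1],None,fx=5,fy=5,interpolation=cv2.INTER_CUBIC))
E
```

```text
[0.5938 0.0575 0.2045] [-16.9251   2.0706  11.5504]
```

View pics/s17.png

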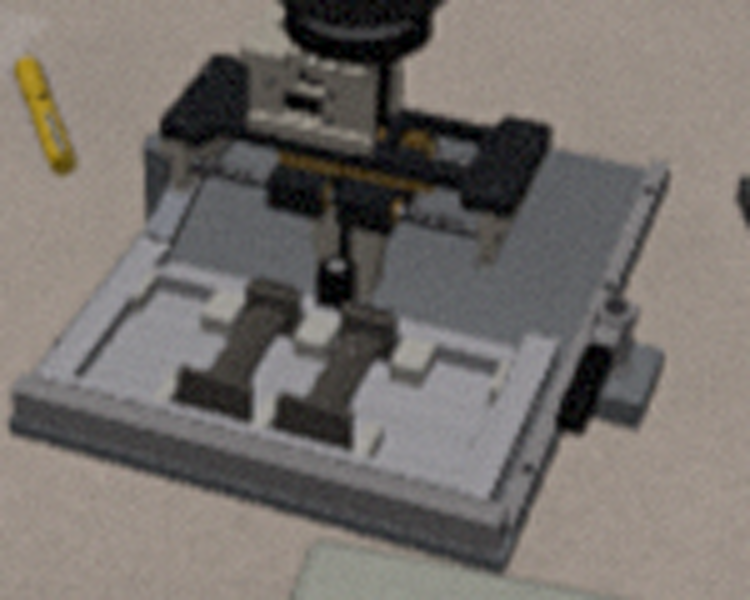

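>>> carry_out --moves "0 0 0 0 0 0 0; 0 0.02 0 0 0 0 0; 0 0.04 0 -0.03 0 0 0; 0 0.05 0 -0.08 0 0 0; 0 0.06 0 -0.12 0 0 0; 0 0.05 -0.05 -0.13 0 0 0; 0 0.05 -0.08 -0.13 0 0 0; 0 0.05 -0.08 -0.13 0 0 0"

```text
clock: 33.05
tool_pos: [0.5455, -0.0231, 0.3363]
orientation: [180.0, 0.2, 178.7]
force: [-0.9, 0.5, -0.6]
opening: 0.0005
```

```bash
python3 - <<'E'
from h import *
S=snap('scene');p,_,o=pose();print(p,o['force'])
cv2.imwrite('pics/s18.png',cv2.resize(S['image'][150:270,270:420,::-1],None,fx=5,fy=5,interpolation=cv2.INTER_CUBIC))
W=snap('wrist');save(W,'w18')
E
```

```text
[ 0.5456 -0.0221  0.3358] [ 0.1004  0.5314 -0.2823]
```

View pics/s18.png

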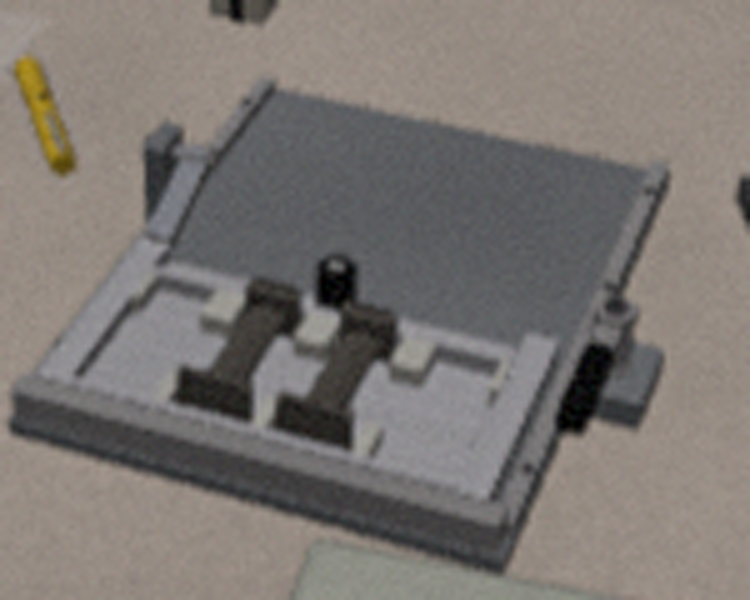

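View pics/w18.png

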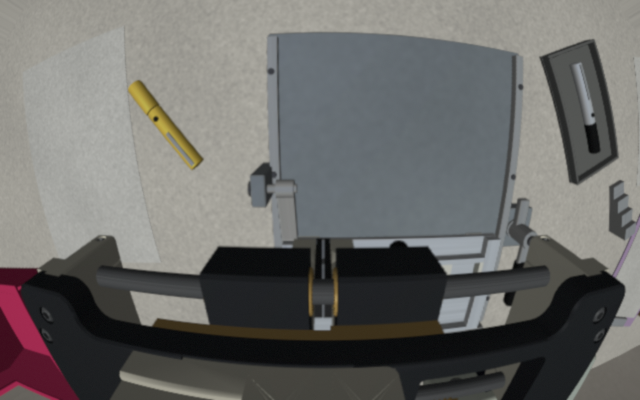

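>>> carry_out --moves "0 -0.05 -0.03 0.02 0 0 0; 0 -0.095 -0.04 0.06 0 0 0; 0 -0.095 -0.04 0.07 0 0 0; 0 -0.095 -0.04 0.07 0 0 0"

```text
clock: 33.55
tool_pos: [0.6403, -0.0627, 0.2601]
orientation: [-179.9, -0.3, 178.7]
force: [-0.4, -0.1, -0.3]
opening: 0.0003
```

```bash
python3 - <<'E'
from h import *
W=snap('wrist');save(W,'w19')
print(pose()[0])
cv2.imwrite('pics/c19.png',cv2.resize(W['image'][60:240,230:430,::-1],None,fx=4,fy=3.3,interpolation=cv2.INTER_CUBIC))
E
```

```text
[ 0.6397 -0.0624  0.2621]
```

View pics/w19.png

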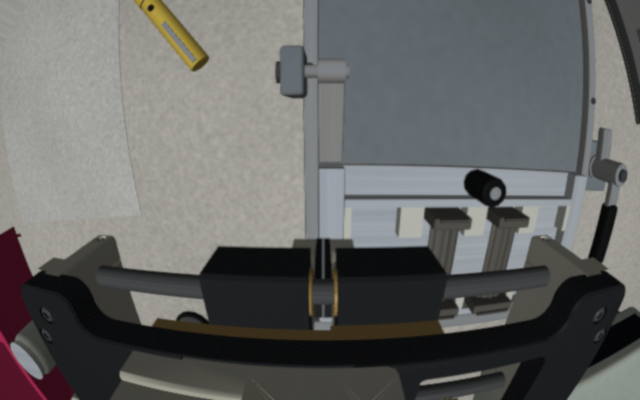

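View pics/c19.png

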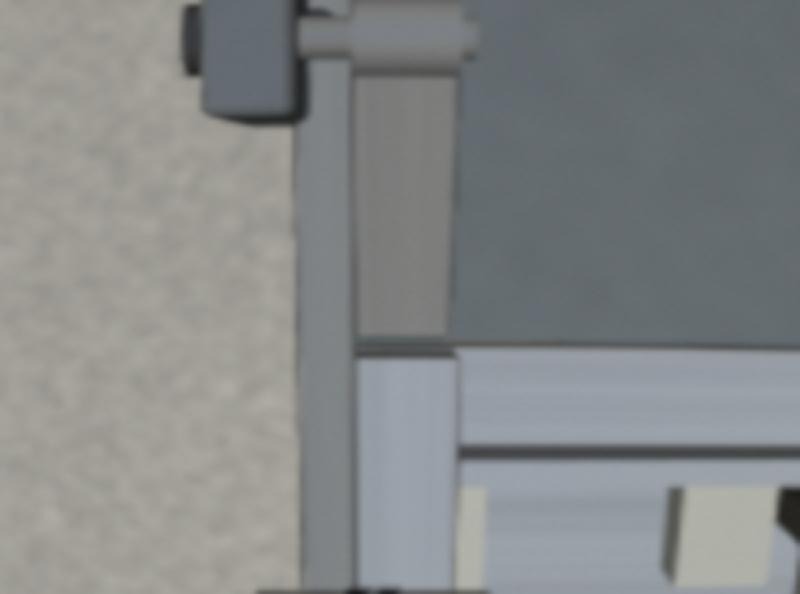

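```bash
python3 - <<'E'
from h import *
P=np.array([.594,.201]);c0=np.array([.654,.160])
print(go([*c0,.31],180),go([*c0,.22],180))
for f in [92,85,75,65,55,45,35,25,15,8,2,-2,-4]:
    a=np.radians(f);d=np.array([np.sin(a),np.cos(a)]);n=np.array([np.cos(a),-np.sin(a)])
    k=8+9.5*abs(np.cos(a))+21*abs(np.sin(a))
    c=P+.060*d+k/1000*n; print(f,np.round(c,4),'tool dx,dy',np.round([-(c-c0)[0],(c-c0)[1]],4))
E
```

```text
(array([-0.0093,  0.2226, -0.0481]), array([-0.0008, -0.004 , -0.0214])) (array([-0.0097,  0.2227,  0.0419]), array([-0.0008, -0.004 , -0.0214]))
92 [0.6529 0.1696] tool dx,dy [0.0011 0.0096]
85 [0.6564 0.1766] tool dx,dy [-0.0024  0.0166]
75 [0.6599 0.1868] tool dx,dy [-0.0059  0.0268]
65 [0.6615 0.1982] tool dx,dy [-0.0075  0.0382]
55 [0.6607 0.2103] tool dx,dy [-0.0067  0.0503]
45 [0.6573 0.2225] tool dx,dy [-0.0033  0.0625]
35 [0.6512 0.2342] tool dx,dy [0.0028 0.0742]
25 [0.6425 0.2446] tool dx,dy [0.0115 0.0846]
15 [0.6314 0.2531] tool dx,dy [0.0226 0.0931]
8 [0.6225 0.2576] tool dx,dy [0.0315 0.0976]
2 [0.6143 0.2603] tool dx,dy [0.0397 0.1003]
-2 [0.6101 0.2616] tool dx,dy [0.0439 0.1016]
-4 [0.6087 0.2622] tool dx,dy [0.0453 0.1022]
```

>>> carry_out --moves "0 -0.009 0.1 -0.048 0 0 -0.02; 0 -0.009 0.16 -0.048 0 0 -0.02; 0 -0.009 0.222 -0.048 0 0 -0.02; 0 -0.009 0.222 -0.048 0 0 -0.02; 0 -0.009 0.222 -0.048 0 0 -0.02; 0 -0.009 0.222 -0.048 0 0 -0.02; 0 -0.009 0.222 -0.02 0 0 -0.02; 0 -0.009 0.222 0.02 0 0 -0.02; 0 -0.009 0.222 0.041 0 0 -0.02; 0 -0.009 0.222 0.041 0 0 -0.02; 0 -0.009 0.222 0.041 0 0 -0.02"

```text
clock: 34.7
tool_pos: [0.6531, 0.1594, 0.2253]
orientation: [-180.0, 0.1, 180.0]
force: [0.5, 0.5, 1.2]
opening: 0.0002
```

```bash
python3 - <<'E'
from h import *
S=snap('scene');p,_,o=pose();print(p,o['force'])
cv2.imwrite('pics/s20.png',cv2.resize(S['image'][130:270,300:450,::-1],None,fx=4,fy=4,interpolation=cv2.INTER_CUBIC))
E
```

```text
[0.6535 0.1595 0.2261] [ 0.4391 -0.3908  0.4688]
```

View pics/s20.png

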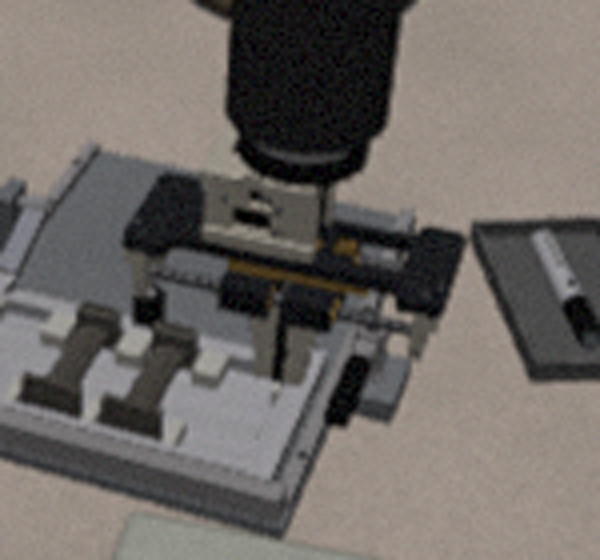

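>>> carry_out --moves "0 0 0.004 0.004 0 0 0; 0 0.001 0.009 0.004 0 0 0; 0 -0.002 0.017 0.004 0 0 0; 0 -0.006 0.027 0.004 0 0 0; 0 -0.0075 0.038 0.004 0 0 0; 0 -0.007 0.05 0.004 0 0 0; 0 -0.003 0.0625 0.004 0 0 0; 0 0.003 0.074 0.004 0 0 0; 0 0.0115 0.085 0.004 0 0 0; 0 0.0225 0.093 0.004 0 0 0; 0 0.0315 0.0975 0.004 0 0 0; 0 0.037 0.1 0.004 0 0 0; 0 0.04 0.1005 0.004 0 0 0; 0 0.04 0.1005 0.004 0 0 0"

```text
clock: 36.15
tool_pos: [0.6161, 0.2591, 0.2207]
orientation: [179.9, 0.4, 180.0]
force: [21.9, -8.9, -11.4]
opening: 0.0005
```

```bash
python3 - <<'E'
from h import *
S=snap('scene');p,_,o=pose();print(p,o['force'])
cv2.imwrite('pics/s21.png',cv2.resize(S['image'][130:270,300:450,::-1],None,fx=4,fy=4,interpolation=cv2.INTER_CUBIC))
E
```

```text
[0.6161 0.2591 0.2207] [ 22.0274  -9.3123 -11.427 ]
```

View pics/s21.png

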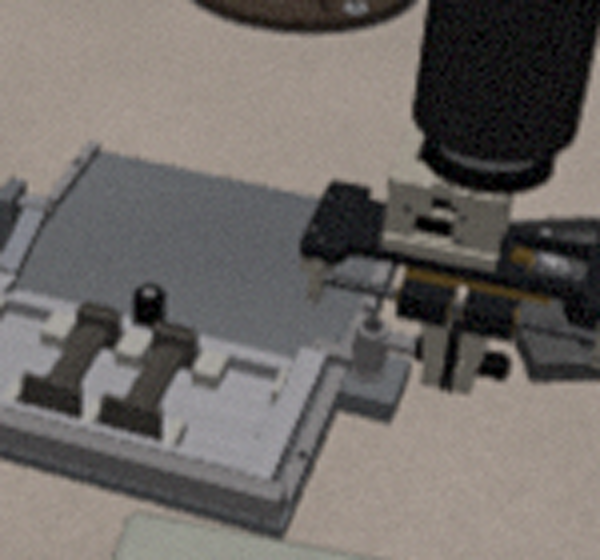

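>>> carry_out --moves "0 0.002 0 0 0 0 0; 0 0.003 0 0 0 0 0; 0 0.003 0 0 0 0 0; 0 0.003 0 0 0 0 0"

```text
clock: 36.6
tool_pos: [0.6152, 0.2589, 0.2209]
orientation: [179.9, 0.7, 179.9]
force: [32.7, -11.4, -17.8]
opening: 0.0004
```

>>> carry_out --moves "0 -0.015 0 0 0 0 0; 0 -0.03 0 0 0 0 0; 0 -0.03 0 -0.05 0 0 0; 0 -0.03 0 -0.1 0 0 0; 0 0.02 0 -0.12 0 0 0; 0 0.07 0 -0.12 0 0 0; 0 0.11 -0.03 -0.12 0 0 0; 0 0.11 -0.06 -0.12 0 0 0; 0 0.11 -0.06 -0.12 0 0 0"

```text
clock: 37.5
tool_pos: [0.4976, 0.1974, 0.3409]
orientation: [179.9, 0.0, 179.9]
force: [0.7, 0.6, 0.5]
opening: -0.0
```

```bash
python3 - <<'E'
from h import *
S=snap('scene');p,_,o=pose();print(p,o['force'])
cv2.imwrite('pics/s22.png',cv2.resize(S['image'][150:270,270:450,::-1],None,fx=4,fy=4,interpolation=cv2.INTER_CUBIC))
W=snap('wrist');save(W,'w22')
E
```

```text
[0.4987 0.1987 0.3409] [ 1.1112 -0.0137  0.4239]
```

View pics/s22.png

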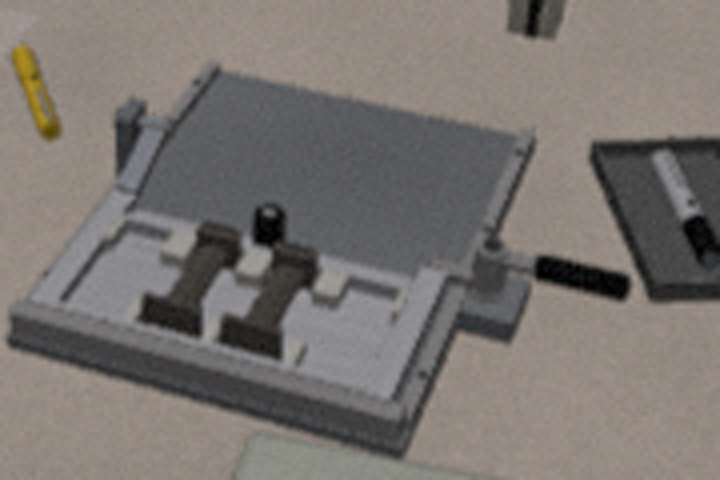

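View pics/w22.png

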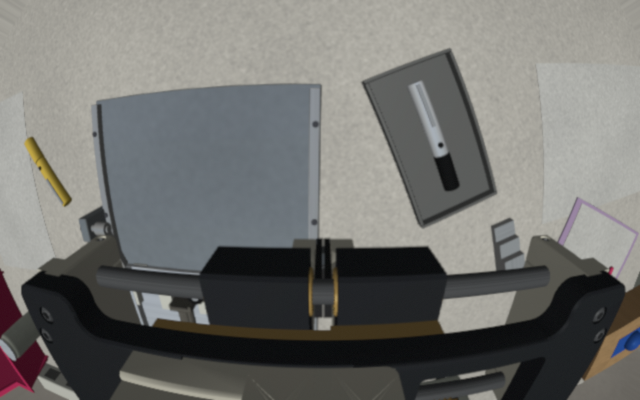

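>>> carry_out --moves "0 -0.05 -0.01 -0.01 0 0 0; 0 -0.1 -0.03 -0.02 0 0 0; 0 -0.15 -0.04 -0.02 0 0 0; 0 -0.17 -0.05 -0.02 0 0 0; 0 -0.17 -0.05 -0.02 0 0 0; 0 -0.17 -0.05 -0.02 0 0 0"

```text
clock: 38.2
tool_pos: [0.6706, 0.1496, 0.3584]
orientation: [-180.0, -0.1, 179.9]
force: [-0.2, 0.2, -0.2]
opening: 0.0003
```

```bash
python3 - <<'E'
from h import *
W=snap('wrist');save(W,'w23');print(pose()[0])
A=rect(W,(.60,.15),-1.2,160,300,.05,2.5)
cv2.imwrite('pics/v23.png',A[:,:,::-1])
E
```

```text
[0.6699 0.15   0.359 ]
```

View pics/v23.png

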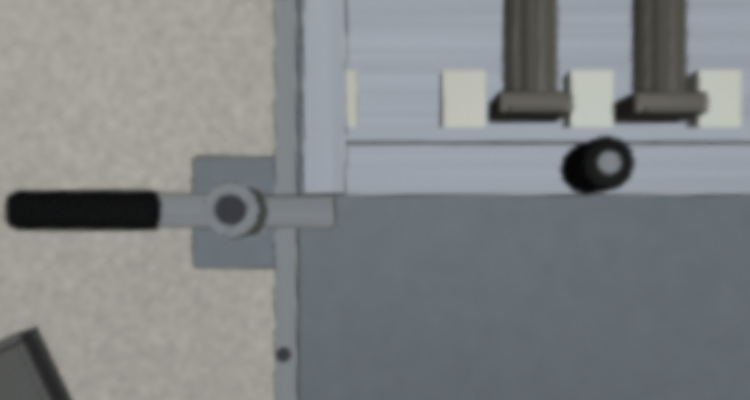

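>>> carry_out --moves "0 0 -0.05 0 0 0 0; 0 0 -0.1 0.01 0 0 0; 0 0.01 -0.15 0.04 0 0 0; 0 0.02 -0.2 0.07 0 0 0; 0 0.03 -0.21 0.09 0 0 0; 0 0.03 -0.21 0.09 0 0 0; 0 0.03 -0.21 0.09 0 0 0"

```text
clock: 38.95
tool_pos: [0.6391, -0.0603, 0.27]
orientation: [-180.0, -0.0, 179.9]
force: [-0.0, 1.1, 0.8]
opening: 0.0006
```

```bash
python3 - <<'E'
from h import *
W=snap('wrist');save(W,'w24');print(pose()[0])
cv2.imwrite('pics/c24.png',cv2.resize(W['image'][50:260,230:560,::-1],None,fx=2.4,fy=2.4,interpolation=cv2.INTER_CUBIC))
E
```

```text
[ 0.6399 -0.0596  0.271 ]
```

View pics/c24.png

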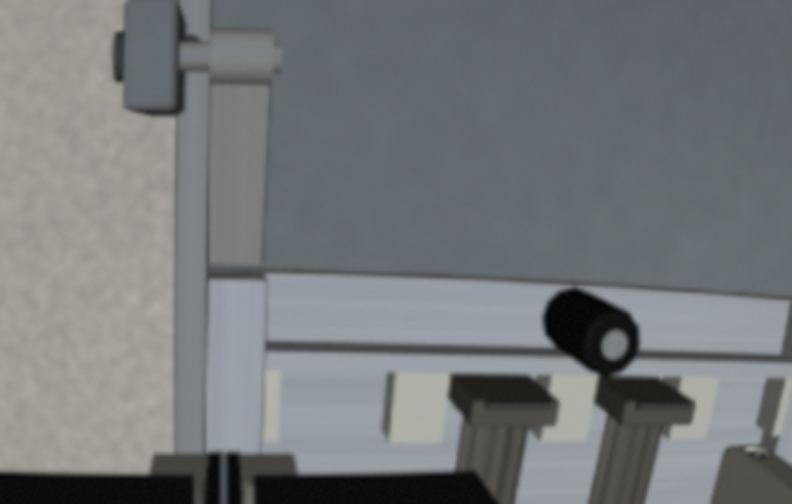

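```bash
python3 - <<'E'
from h import *
S=snap('scene');save(S,'s25')
print(ctrl.get_obs()['clock'])
cv2.imwrite('pics/c25.png',cv2.resize(S['image'][160:250,270:400,::-1],None,fx=6,fy=6,interpolation=cv2.INTER_CUBIC))
E
```

```text
39.05
```

View pics/s25.png

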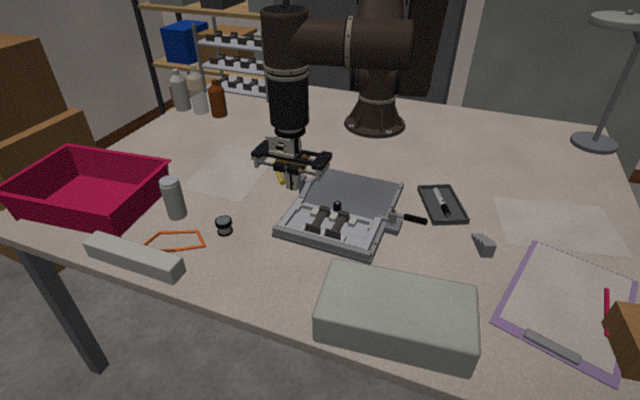

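View pics/c25.png

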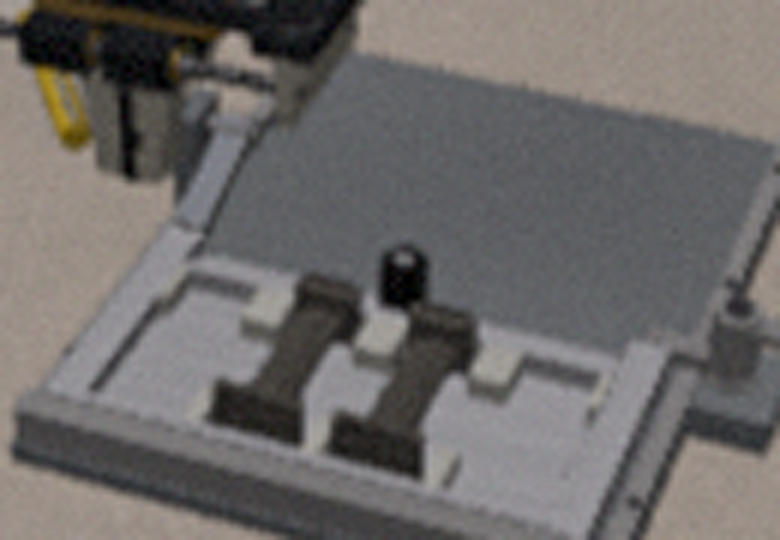

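Everything is in place and the gripper is clear, so I hand in.

>>> carry_out --moves "0 0 0 -0.04 0 0 0; 0 0 0 -0.08 0 0 0; 0 0 0 -0.08 0 0 0; 0 0 0 -0.08 0 0 0"

```text
clock: 39.45
tool_pos: [0.6402, -0.059, 0.3526]
orientation: [179.9, 0.3, -180.0]
force: [-0.7, -0.0, -1.5]
opening: 0.0004
```

```bash
python3 - <<'E'
from h import *
print(ctrl.close_job())
E
```

```text
the job is handed in; nothing more can be done
None
```

The job is done and handed in at about 40 s of the 210 s allowed; the system gave no verdict.

**What I did:** I put the torch in the grey tray and laid both vanes (only two were present) in slots 2 and 3 with the wide platforms towards the end stop. Then I swung the lever open to its stop, pushed the pallet home by its knob with closed fingers, and swung the lever back to its locked stop.

**What the last checks showed:**
- **Lever:** the last wrist view showed the handle square to the guide and the toe behind the pallet. The pushing force rose sharply at both ends: about 19 N when open and 33 N when locked.
- **Pallet and catch:** the pallet sat against the end stop. The catch tip was down behind its rear edge both before and after locking.
- **Vanes and torch:** both vanes stood between the comb blocks, and the torch lay in the tray.
- **Bystanders:** the can, loupe and step block looked untouched.

**What disagreed or was not measured:**
- The wrist camera read about 2 mm to one side of the gripper, and top-view and wrist-view positions differed by 2–3 mm. I corrected the sideways error using the gripped vane and the comb gaps as references.
- I judged the catch and lever angles from the pictures only.

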